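# Tilt the ball pan and scoop the milling balls into the grinding bowl

### The arm

A 6-joint arm with a two-finger parallel gripper is mounted at the origin on the work surface. World frame = base frame: x ahead of the robot, y to its left, z up, the work surface at z = 0. Lengths are in m, angles in rad, forces in N, time in s.
With the tool pointing down it reaches from about 0.25 to 0.775 m from the base axis. Payload 4 kg.
Tool frame: the origin (TCP) lies on the centre line of the jaws, within the pads' length; the fingertips stand 8 mm ahead of it and the grasp point (between the pads) lies 11 mm behind it; y points along the fingers, x is the direction in which the jaws open and shut, and the axes are right-handed (so a half turn about y gives the same grasp; the last joint's range is limited). The gripper opens to 94 mm and grips with 3 to 60 N. Pads are 16 mm wide; open, the fingers measure 119 mm over their backs; the gripper's body (75 mm by 177 mm) begins 78 mm behind the grasp point.
Start: joints at [1.229, 0.087, 1.371, -0, 1.684, -0.103], TCP at [0.13, 0.534, 0.214] pointing down, gripper open.
Joint ranges: [-3.1, 3.1], [-0.76, 2.03], [0.27, 2.55], [-1.08, 4.22], [0.17, 2.65], [-2.57, 2.57]. Speed limits (rad/s): [2.79, 2.79, 3.14, 3.14, 3.14, 3.14].

### API

Orientations are given as [roll, pitch, yaw] about the fixed x, y, z axes, in that order (R = Rz(yaw) Ry(pitch) Rx(roll)).
In Python, from bench import robot gives the robot as it stands.
- The arm moves only by the tool step_arm, never from a script. Its argument "commands" is a list of rows, each an object with "xyz": the shift along the world's x, y, z in m, a list of three; "twist": the turn, a rotation vector about the world's x, y, z in degrees, a list of three. In form: [{"xyz": [tx, ty, tz], "twist": [ax, ay, az]}, ...]. A call has 1 to 12 rows; each row is the pose to reach, as a shift and turn from the pose commanded when the call began; what a row does not reach only later rows make up. A row lasts 1/12 s, in which the tool goes at most 41.7 mm and 7.16 degrees, less where a joint would pass 70% of its speed; a pose out of reach is approached as far as the arm can. A call with a gripper value outside its range is refused whole. "fingers" is the closure in counts, from 0 (fully open) to 255 (shut), set as the call begins (left out, the last holds). The fingers move at their own pace and stop on an object; the grip force is fixed at half the most. Time passes only in rows, so rows that repeat a pose let the fingers close. It gives the time, the measured TCP pose, the force and the opening at its end, in the units of the state.
- robot.get_obs(): the state, without advancing time (a new reading comes with each control period).
- robot.snapshot(name): name is "scene" or "top" or "wrist"; returns (picture, depth): 480x640x3 uint8, red, green, blue; 480x640 float32, m along the optical axis (not along the pixel's ray), 0 where there is no reading.
- robot.camera_info(name): a dict with "fx", "fy", "cx", "cy" (pixels), "R" (3x3) and "t" (3): a world point X has camera coordinates R X + t. Camera axes: x right, y down, z forward; pixel columns grow to the right and rows downward; lengths in m; the calibration is good to about 2 mm. The wrist camera is an equidistant fisheye: a pixel r from the principal point sees the ray r / f radians off the axis. A picture is of the moment at which its call begins: read the wrist's pose just before it. camera_info takes no time and is no camera call; for the wrist camera it gives the pose at the moment of the call.
- robot.close_job(): hands the job in, once; it reports no verdict.
The state is a dict: "time": time; "joint_positions": joint angles; "qvel": joint speeds; "joint_torque": joint torques, N m; "tool_pos": TCP position; "ee_rot": TCP orientation; "wrist_force": force on the tool from outside, world axes, zero at the start; "wrist_torque": the same for the moment, N m; "width": finger opening in m.
Only numpy, scipy, OpenCV 4.12 (cv2) and the standard library are available. Lean on these libraries where they do the work, as an engineer would, in place of code of your own. Each camera call takes 0.05 s, during which the arm holds its last target.

### The job

Lift the shallow pan by the bar at its wide end and rest the bar in the stand's upper pair of notches, so that all five ceramic balls run down into the narrow end. Then take the scoop from under the riser, scoop up all five balls in one go, lift them clear and tip them into the steel bowl without shifting it. Finally lay the scoop down flat on the bench, open side up, with the pan still propped up; leave everything else where it stands.

Things in the scene. Friction and masses are not known exactly. Their poses are not given: they have to be found in the camera images.
- stand: Fixed stand under the pan. Origin on the bench; x along the pan towards its wide (bar) end, z up. Plate 6 mm thick, x -190 to 195, y +-90 mm. A cross stop 14 mm high with its face at x = -180 mm keeps the pan from sliding down; side rails 20 mm high at y = +-68 to 73, x -180 to -30 mm. Two posts at y = +-72 to 88 mm carry the notches.
- upper_notch (a point): Centre of the pan's bar when it rests in the upper notches: stand x 142, y 0, z 121 mm. The notches, at the tops of the two posts, are 22 mm wide along x; seat at z 115, inner lip up to 129, outer lip up to 123 mm. The posts' outer faces are at x = 159 mm: lift the bar clear outside them, bring it in over the outer lip (the pan's low end slides along) and lower it.
- lower_notch (a point): Centre of the bar at the start: stand x 173, y 0, z 40 mm. The lower notches open upwards, between the posts' outer faces (x = 159 mm) and a lip at x 185 to 191 mm, 43 mm high.
- pan: Loose shallow aluminium pan, about 0.45 kg, flat on the stand's plate at the start. Origin on its underside; x towards the wide end with the bar. Outer x -165 to 135, y +-66, walls 45 mm high; floor 5 mm thick. Inside 124 mm wide from x = 35 to 131 mm; it narrows from x = 35 to -20 mm to a channel 72 mm wide (walls 40 mm above the underside) that runs to the low end.
- pan_bar (a point): Middle of the pan's round steel carrying bar, 12 mm thick, 180 mm long along pan y, at pan x = 173, z = 34 mm. Clear gap of 32 mm between the bar and the pan's end wall; brackets at y = +-42 to +-50 mm, free in between. It can turn in the fingers.
- pan_low_end (a point): Point on the pan's inner floor at the foot of the low end wall, mid width (pan x -133, z 5 mm); axes as the pan's. It slopes outwards to x = -161 mm at 45 mm height, then stands upright to 80 mm; the channel walls too are 80 mm high from x = -111 mm on. With the bar in the upper notches the pan slopes down to this end by 14 degrees and its bottom edge rests against the stand's cross stop.
- ball1_center (a point): Centre of a smooth polished white ceramic ball, 26 mm across, 35 g, one of five alike lying loose in the pan.
- ball2_center (a point): Centre of a smooth polished white ceramic ball, 26 mm across, 35 g, one of five alike lying loose in the pan.
- ball3_center (a point): Centre of a smooth polished white ceramic ball, 26 mm across, 35 g, one of five alike lying loose in the pan.
- ball4_center (a point): Centre of a smooth polished white ceramic ball, 26 mm across, 35 g, one of five alike lying loose in the pan.
- ball5_center (a point): Centre of a smooth polished white ceramic ball, 26 mm across, 35 g, one of five alike lying loose in the pan.
- riser: Fixed white bench riser with a tube rack on it. Origin on the bench under its middle. Board x +-65, y +-120 mm, underside 100, top 110 mm above the bench; legs at y = +-108 to 116 mm; rack on it at x -20 to 60 mm, up to 204 mm above the bench. Its open front (x = -65 mm) faces the robot; the scoop's handle lies under it.
- scoop_bowl (a point): Middle of the steel scoop's bowl, 14 mm above its flat underside; open nose towards -x, handle towards +x, z up. Bowl x +-40, y +-31 mm, 28 mm high; floor 1.6, walls 2.5 mm, none in front. About 0.13 kg, lying flat. The bowl sticks out of the riser and can be gripped across its width; the pan's channel has no room for fingers beside the bowl, so hold it by the handle to scoop.
- scoop_handle (a point): Grip point in the middle of the scoop's handle, 98 mm behind (+x) and 37 mm above scoop_bowl; same axes. The handle is a flat bar 12 mm wide (y), 16 mm tall, 112 mm long, rising from the bowl's back at 27 degrees; its end is 145 mm behind the bowl's middle, 82 mm above the underside. It is under the riser, out of reach from above, until the scoop is drawn out.
- bowl_in (a point): Centre of the inner floor of the steel grinding bowl (6 mm above its underside): a low wide open round bowl, 116 mm across, 60 mm high, wall 4 mm, inside about 108 mm wide, 0.8 kg, loose. It stands between the stand and the riser; it and the amber jar may be either way round.
- bowl_mouth (a point): Centre of the grinding bowl's mouth, at rim height, 60 mm above the bench.
- reagent_center (a point): Bystander: amber glass jar, 60 mm across, 120 mm high; point half-way up.
- rack_center (a point): Bystander: tube rack block 75 x 115 x 50 mm; its centre.
- tipbox_center (a point): Bystander: pale plastic box 80 x 110 x 55 mm; its centre.
- dishes_center (a point): Bystander: stack of pale round dishes 92 mm across, 28 mm high; its centre.
- beaker_center (a point): Bystander: white beaker 60 mm across, 85 mm high; half-way up.
- minirack_center (a point): Bystander: small tube rack 100 x 60 x 50 mm; its centre.

How it is judged:
By the outcome, as a careful person would: the job done as asked, in the order asked, and still so for the second after the job is handed in, with the robot touching nothing.
It also fails if it takes over 72 s, if anything falls off the work surface, if the arm or the gripper's body presses on something with over 40 N, if the wrist force passes 120 N, or if a joint passes its speed limit or range.

## Working session

There is one attempt and no reset: what is moved stays moved. The work goes in short steps, Python scripts to look and compute and a tool call to move; the robot and the scene stay as the last step left them, time stands still between calls to the robot, and variables do not carry over. Pictures are saved under pics/ and viewed, and the job is handed in when it is done.

Besides the shell and the picture viewer there is one more tool, called after "Call:" as name(argument=value, ...), one argument or row to a line, values as JSON. step_arm: Moves the arm, as the interface text tells. Its arguments: {"type":"object","properties":{"commands":{"type":"array"},"fingers":{"type":"number"}},"required":["commands"]}

```bash
ls; mkdir -p pics
python3 - <<'E'
from bench import robot
import cv2,numpy as np
print(robot.get_obs())
for n in ["scene","top","wrist"]:
    i=robot.camera_info(n)
    p,d=robot.snapshot(n)
    cv2.imwrite(f"pics/{n}0.png",p[:,:,::-1]); np.save(f"{n}0.npy",d)
    np.savez(f"{n}0.npz",p=p,d=d,**{k:i[k] for k in i if not isinstance(i[k],str)})
    print(n,i)
E
```

```text
pics
{'time': 0.0, 'joint_positions': array([ 1.22891685e+00,  8.79296064e-02,  1.37225339e+00, -1.44243584e-05,
        1.68357199e+00, -1.03140759e-01]), 'qvel': array([-0.00061615, -0.00075362,  0.00086762,  0.00010498, -0.00050755,
       -0.0002297 ]), 'joint_torque': array([-1.01571608e-03, -3.40180349e+01, -3.02423608e+01,  7.15838489e-02,
        3.31166026e-02, -1.82460717e-04]), 'tool_pos': array([0.12991583, 0.53389327, 0.21231846]), 'ee_rot': array([-1.57058796,  0.00215232,  1.33205623]), 'wrist_force': array([-0.46181979, -0.58859854, -0.84930978]), 'wrist_torque': array([-0.02250008, -0.01264476, -0.03169497]), 'width': 0.09361208166835476}
scene {'fx': 593.4787824811449, 'fy': 593.4787824811449, 'cx': 317.948810771716, 'cy': 237.26814064781047, 'R': array([[ 2.94925458e-01,  9.55520145e-01, -4.75767068e-04],
       [ 8.00762154e-01, -2.47430336e-01, -5.45488957e-01],
       [-5.21343406e-01,  1.60497604e-01, -8.38117874e-01]]), 't': array([-0.12737622, -0.33794028,  1.66388141])}
top {'fx': 534.1341012345829, 'fy': 534.1341012345829, 'cx': 318.15922598527345, 'cy': 240.61761771793945, 'R': array([[ 0.00430021, -0.99997451, -0.00569979],
       [-0.99792117, -0.00392472, -0.06432674],
       [ 0.06430273,  0.00596456, -0.99791261]]), 't': array([0.01504445, 0.50839656, 1.07921456])}
wrist {'fx': 371.64829954431775, 'fy': 371.64829954431775, 'cx': 321.61839397617484, 'cy': 238.4987269417704, 'R': array([[ 0.23723042,  0.97144965, -0.00270245],
       [ 0.94040411, -0.22894955,  0.25144027],
       [ 0.24364284, -0.06219067, -0.96786904]]), 't': array([-0.54891566, -0.02542467,  0.39160141])}
```

View pics/scene0.png

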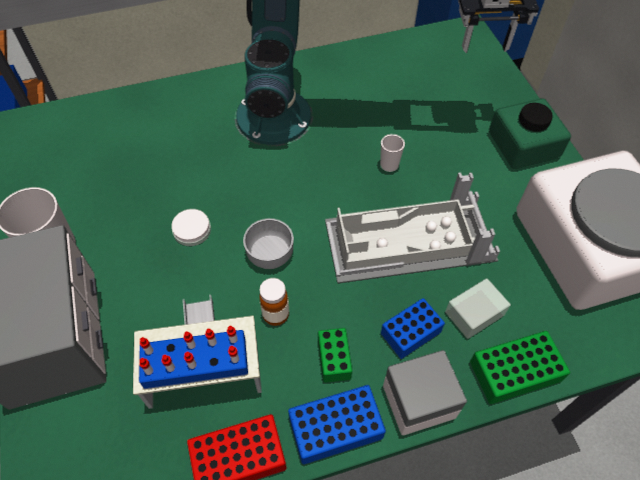

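View pics/top0.png

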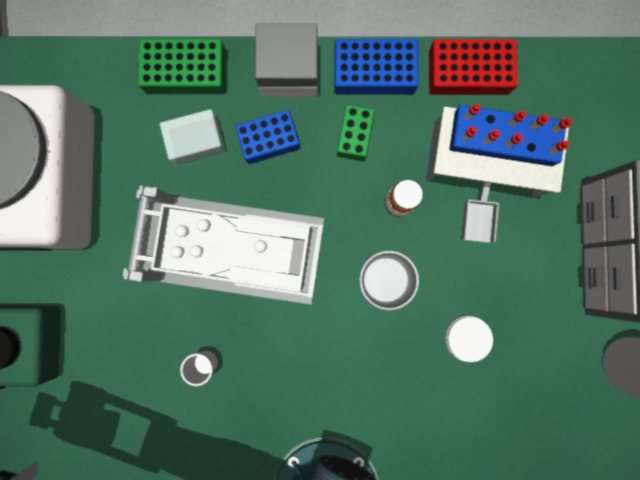

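View pics/wrist0.png

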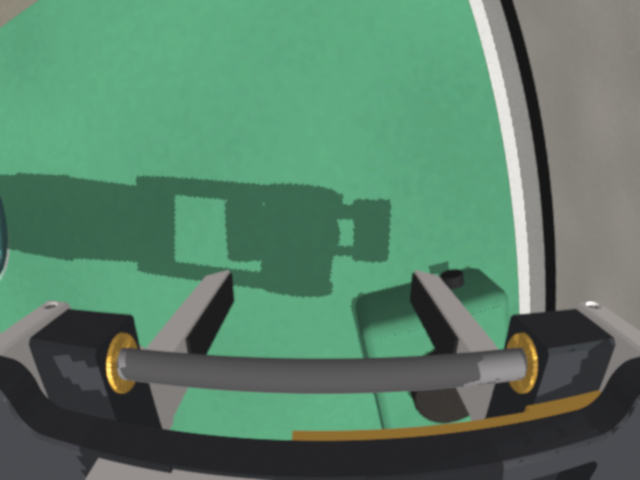

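```bash
cat > h.py <<'E'
import numpy as np,cv2
def load(n):
    z=np.load(n+'.npz'); return z
def ray(z,u,v):
    d=np.array([(u-z['cx'])/z['fx'],(v-z['cy'])/z['fy'],1.0]); R=z['R']; return -R.T@z['t'], R.T@d
def onplane(z,u,v,h):
    o,d=ray(z,u,v); return o+d*(h-o[2])/d[2]
def pt(z,u,v):
    o,d=ray(z,u,v); return o+d*z['d'][int(v),int(u)]
def proj(z,X):
    c=z['R']@np.asarray(X)+z['t']; return c[0]/c[2]*z['fx']+z['cx'],c[1]/c[2]*z['fy']+z['cy']
def cloud(z):
    v,u=np.mgrid[0:480,0:640]; d=z['d']
    c=np.stack([(u-z['cx'])/z['fx']*d,(v-z['cy'])/z['fy']*d,d],-1)
    return (c-z['t'])@z['R']
E
python3 - <<'E'
from h import *
z=load('top0'); im=z['p'][:,:,::-1]
cv2.imwrite('pics/c1.png',cv2.resize(im[175:310,110:340],None,fx=3.4,fy=3.4,interpolation=cv2.INTER_CUBIC))
cv2.imwrite('pics/c2.png',cv2.resize(im[95:320,340:590],None,fx=2.6,fy=2.6,interpolation=cv2.INTER_CUBIC))
C=cloud(z)
for n in ['top0','scene0']:
    zz=load(n);Cc=cloud(zz)
    hsv=cv2.cvtColor(zz['p'],cv2.COLOR_RGB2HSV); g=(hsv[...,0]>60)&(hsv[...,0]<85)&(hsv[...,1]>150)&(zz['d']>0)
    print(n,np.percentile(Cc[g][:,2],[5,25,50,75,95]),(zz['d']==0).mean())
# row scan through the stand along mid
for u in range(120,335,4):
    print(u,[int(1000*C[v,u,2]) for v in range(180,312,6)])
E
```

```text
top0 [0.01833998 0.04797939 0.05209973 0.05433983 0.05659828] 0.004039713541666667
scene0 [0.00261025 0.0459563  0.05157403 0.05439573 0.05712938] 0.003977864583333333
120 [0, -2, -1, -4, -2, -1, 1, -2, -1, -3, -1, 0, -2, -2, 0, 0, -3, -4, -5, -2, 0, -3]
124 [-2, -4, 0, -1, -3, -4, -2, -3, 0, 0, 0, 1109, 0, -3, 0, 40, 0, -1, 0, 0, -1, -3]
128 [0, -5, 1, -2, 1, 0, -1, -3, -4, -1, 1, -4, 0, 0, 0, 116, 119, 1, 0, -1, -1, 1]
132 [-1, 0, 2, 3, -2, 1, 0, -2, -4, 0, -1, 0, 5, 7, 44, 89, 114, 0, -2, 0, 0, 1]
136 [0, 0, -1, 3, -1, 0, -1, 0, 5, 9, 47, 45, 45, 44, 1109, 42, 111, 0, 0, 1, -3, 1]
140 [-1, 123, 119, 32, 4, 7, 44, 45, 45, 41, 40, 42, 4, 47, 6, 30, 130, 0, 0, -1, 0, 0]
144 [-2, 117, 113, 42, 42, 44, 40, 42, 5, 2, 1, 3, 2, 42, 6, 8, 114, 1, 0, 0, 1, -2]
148 [0, -3, 116, 37, 0, 42, 5, 0, 4, 4, 3, 2, 3, 43, 6, 4, 91, -3, -1, -2, -2, -2]
152 [-2, -3, 114, 70, 8, 4, 3, 3, 6, 4, 3, 4, 2, 45, 47, 6, 66, -1, 1, -2, -4, 0]
156 [-4, 0, 128, 82, 6, 5, 1, 5, 8, 2, 47, 49, 49, 38, 33, 4, 41, -1, -1, 0, -3, 0]
160 [-2, 0, 105, 96, 7, 5, 50, 48, 49, 40, 35, 31, 20, 16, 9, 50, 14, 1, -6, -1, -5, -3
[... 2877 characters left out ...]
6, 38, 42, 48, 82, 87, 85, 18, 6, -4]
304 [-2, -1, 0, 0, 0, 1, 4, 5, 42, 46, 42, 44, 85, 83, 64, 16, 8, 4, 4, 16, 5, -5]
308 [0, -1, -2, -3, -2, 0, 3, 5, 83, 82, 47, 2, 4, 2, 4, 5, 2, 3, 2, 14, 1, -4]
312 [0, -2, 0, 0, -2, -4, 4, 4, 1, 5, 5, 6, 6, 3, 7, 13, 10, 12, 12, 12, 1, 1]
316 [0, -5, -1, -3, 0, -3, 0, 9, 2, 6, 15, 11, 17, 11, 15, 2, 1, -1, -2, 3, 0, -3]
320 [0, 0, -1, 0, 0, -1, -4, 5, 12, 11, 14, -1, -3, -3, -1, -3, -1, -2, -2, -2, -2, -4]
324 [-3, -3, 0, 2, 1, -4, 0, -2, -1, -1, -1, 1, 0, -3, 0, -4, 0, -6, -2, -3, 1, -1]
328 [2, -4, 1, 0, 1, -2, 0, -2, 1, 0, 0, 0, -1, 1109, -6, -4, 0, 0, 0, -1, 0, -1]
332 [3, -5, -1, -1, -2, 0, 1, 0, 0, -2, -5, -4, -3, -1, -3, -1, 0, 2, -1, -2, 2, 2]
```

View pics/c1.png

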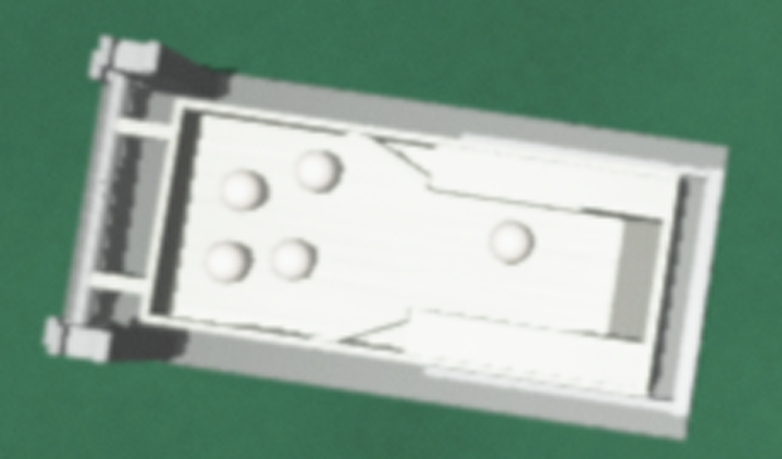

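View pics/c2.png

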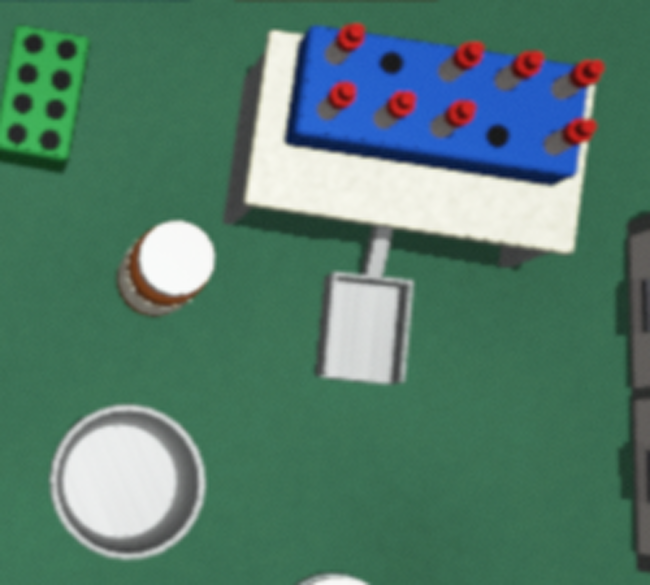

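Run:
```python
from h import *
z=load('top0'); f=lambda a,b:(110+a/3.4-.35,175+b/3.4-.35)
P=lambda a,b,h:onplane(z,*f(a,b),h)
c1=P(727,147,.006);c2=P(686,437,.006)
print('right plate corners',c1,c2,np.linalg.norm(c1-c2))
yy=c1-c2; yaw_y=np.degrees(np.arctan2(yy[1],yy[0])); print('stand yaw from low edge', yaw_y+90, )
# stop top edges at z .020 (14 above plate?) 
C=cloud(z)
# bar points
v,u=np.mgrid[0:480,0:640]
m=(u>125)&(u<155)&(v>195)&(v<262)&(C[...,2]>.034)&(C[...,2]<.05)
Q=C[m]; vx,vy,x0,y0=cv2.fitLine(Q[:,:2].astype(np.float32),cv2.DIST_HUBER,0,.01,.01).ravel()
print('bar',len(Q),vx,vy,x0,y0,np.degrees(np.arctan2(vy,vx)),np.median(Q[:,2]))
# balls
hs=z['p'].astype(int)
for a,b in [(244,190),(319,171),(229,262),(294,260),(512,241)]:
    print('ball',P(a,b,.006+.005+.013))
# side outline edges: long plate edges sample at z .006
for a,b in [(300,85),(500,113),(700,142)]: print('top edge',P(a,b,.006))
for a,b in [(220,370),(400,397),(600,424)]: print('bot edge',P(a,b,.006))
```

```text
right plate corners [0.55634198 0.00636854 0.006     ] [0.38009258 0.03050808 0.006     ] 0.17789482769555182
stand yaw from low edge 82.201159364672
bar 524 0.99091756 -0.13447064 0.52451396 0.37380785 -7.728011 0.04385957258083294
ball [0.52738417 0.2964777  0.024     ]
ball [0.53901238 0.25157543 0.024     ]
ball [0.48406716 0.30457914 0.024     ]
ball [0.48542424 0.26560182 0.024     ]
ball [0.49734514 0.13503696 0.024     ]
top edge [0.59355761 0.26818855 0.006     ]
top edge [0.57673344 0.14533163 0.006     ]
top edge [0.55935012 0.02287185 0.006     ]
bot edge [0.41922895 0.31352394 0.006     ]
bot edge [0.40340043 0.20393761 0.006     ]
bot edge [0.38767502 0.08257898 0.006     ]
```

Run:
```python
from h import *
z=load('top0'); s=load('scene0')
im=s['p'][:,:,::-1]
cv2.imwrite('pics/s1.png',cv2.resize(im[165:290,320:510],None,fx=4.2,fy=4.2,interpolation=cv2.INTER_CUBIC))
O=np.array([.494,.2067]); a=np.radians(82.2); xs=np.array([np.cos(a),np.sin(a)]);ys=np.array([-xs[1],xs[0]])
for n in ('top0','scene0'):
    zz=load(n); C=cloud(zz); Q=np.stack([(C[...,:2]-O)@xs,(C[...,:2]-O)@ys,C[...,2]],-1)
    def rep(nm,m): 
        q=Q[m]; print(n,nm,len(q),np.percentile(q[:,0],[2,50,98]).round(4),np.percentile(q[:,1],[2,50,98]).round(4),np.percentile(q[:,2],[2,50,98]).round(4))
    X,Y,Z=Q[...,0],Q[...,1],Q[...,2]
    rep('bar',(abs(Y)<.04)&(Z>.034)&(Z<.055)&(X>.155)&(X<.2))
    rep('posttop+',(Y>.06)&(Y<.1)&(Z>.112)&(Z<.14)&(X>.1)&(X<.2))
    rep('posttop-',(Y<-.06)&(Y>-.1)&(Z>.112)&(Z<.14)&(X>.1)&(X<.2))
    rep('panwall',(abs(Y)<.05)&(Z>.04)&(Z<.06)&(X>.11)&(X<.15))
    rep('stop',(abs(Y)<.05)&(Z>.009)&(Z<.025)&(X<-.17)&(X>-.2))
    rep('plate',(Z>.003)&(Z<.01)&(abs(Y)<.11)&(abs(X)<.21))
# scoop, bowl
f=lambda a,b:(340+a/2.6-.3,95+b/2.6-.3)
for nm,a,b,h in [('nose L',319,376,.015),('noseR',402,383,.015),('backL',331,272,.028),('backR',413,281,.028),('handle',378,245,.045),('riserFL',245,205,.11),('riserFR',575,252,.11),('bowlrim c',128,481,.06),('bowl l',51,481,.06),('bowl r',205,481,.06),('jar',176,258,.12)]:
    print(nm,onplane(z,*f(a,b),h).round(4))
```

```text
top0 bar 249 [0.1656 0.1705 0.1773] [-0.0381  0.0005  0.0384] [0.0366 0.0437 0.0479]
top0 posttop+ 164 [0.1241 0.1424 0.1575] [0.0702 0.0776 0.0857] [0.1121 0.1169 0.1292]
top0 posttop- 167 [0.1231 0.1404 0.1568] [-0.0894 -0.0813 -0.0739] [0.1121 0.1167 0.1295]
top0 panwall 224 [0.129  0.1318 0.1485] [-0.049   0.0017  0.0478] [0.0405 0.0476 0.0532]
top0 stop 217 [-0.1896 -0.1852 -0.1802] [-0.0477  0.0006  0.0479] [0.0095 0.0132 0.0172]
top0 plate 6410 [-0.1801  0.0153  0.1779] [-0.0892  0.0019  0.0879] [0.0032 0.0069 0.0099]
scene0 bar 139 [0.1592 0.1707 0.1778] [-0.0304  0.0068  0.0397] [0.0364 0.0445 0.0499]
scene0 posttop+ 109 [0.1252 0.1424 0.1592] [0.0672 0.0743 0.0849] [0.1123 0.1179 0.1303]
scene0 posttop- 124 [0.1242 0.1411 0.1577] [-0.0924 -0.0842 -0.075 ] [0.1122 0.1177 0.1305]
scene0 panwall 141 [0.1301 0.1325 0.1454] [-0.0485  0.0031  0.0467] [0.0407 0.0475 0.0535]
scene0 stop 150 [-0.1885 -0.1838 -0.1723] [-0.0473 -0.0012  0.0467] [0.0094 0.0135 0.0191]
scene0 plate 2686 [-0.1929  0.0073  0.1801] [-0.0972 -0.0169  0.0981] [0.0032 0.0068 0.0099]
nose L [ 0.5123 -0.2787  0.015 ]
noseR [ 0.507  -0.3439  0.015 ]
backL [ 0.5931 -0.2857  0.028 ]
backR [ 0.5862 -0.3497  0.028 ]
handle [ 0.6117 -0.3175  0.045 ]
riserFL [ 0.6301 -0.2015  0.11  ]
riserFR [ 0.5965 -0.4398  0.11  ]
bowlrim c [ 0.4294 -0.1221  0.06  ]
bowl l [ 0.4291 -0.0641  0.06  ]
bowl r [ 0.4296 -0.18    0.06  ]
jar [ 0.5896 -0.1496  0.12  ]
```

View pics/s1.png

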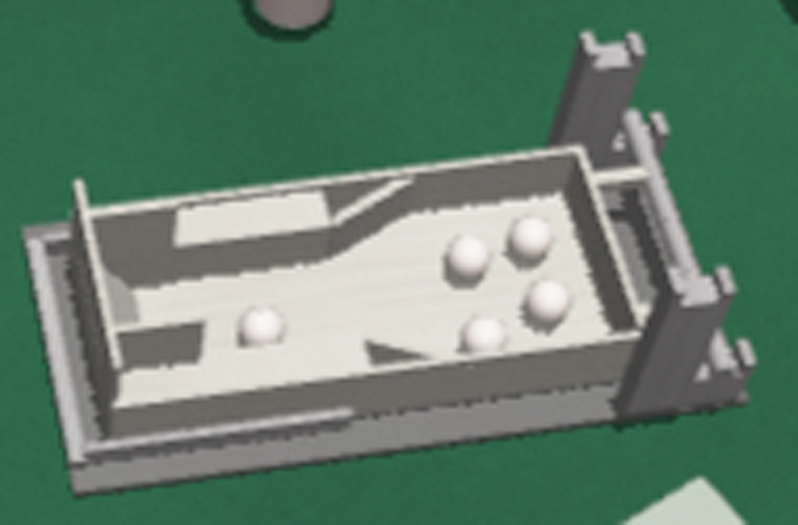

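Call:
step_arm(
  commands=[
    {"xyz": [0.02, -0.008, 0], "twist": [0, 0, 1]},
    {"xyz": [0.055, -0.022, 0], "twist": [0, 0, 2]},
    {"xyz": [0.093, -0.038, 0], "twist": [0, 0, 3]},
    {"xyz": [0.131, -0.053, 0], "twist": [0, 0, 4]},
    {"xyz": [0.169, -0.069, 0], "twist": [0, 0, 5]},
    {"xyz": [0.207, -0.084, 0], "twist": [0, 0, 5.9]},
    {"xyz": [0.245, -0.1, 0], "twist": [0, 0, 5.9]},
    {"xyz": [0.283, -0.115, 0], "twist": [0, 0, 5.9]},
    {"xyz": [0.32, -0.13, 0], "twist": [0, 0, 5.9]},
    {"xyz": [0.35, -0.143, -0.02], "twist": [0, 0, 5.9]},
    {"xyz": [0.375, -0.153, -0.04], "twist": [0, 0, 5.9]},
    {"xyz": [0.388, -0.158, -0.06], "twist": [0, 0, 5.9]},
  ],
  fingers=168,
)

```text
time: 1.15
tool_pos: [0.5213, 0.3743, 0.1522]
ee_rot: [-1.572, 0.0, 1.432]
wrist_force: [0.1, 0.1, -0.9]
width: 0.0321
```

```bash
cat > snap.py <<'E'
import sys
from bench import robot
import cv2,numpy as np
np.set_printoptions(precision=4,suppress=True)
o=robot.get_obs(); print(o['time'],o['tool_pos'],np.degrees(o['ee_rot']),o['width'],o['wrist_force'],o['joint_positions'])
for a in sys.argv[1:]:
    n,t=a.split(':'); i=robot.camera_info(n); p,d=robot.snapshot(n)
    cv2.imwrite(f"pics/{n}{t}.png",p[:,:,::-1]); np.savez(f"{n}{t}.npz",p=p,d=d,**{k:i[k] for k in i if not isinstance(i[k],str)})
E
python3 snap.py wrist:1
```

```text
1.15 [0.5213 0.3743 0.1522] [-90.0689   0.0246  82.0255] 0.032114842209478044 [ 0.0577  0.059  -0.8888] [ 0.535   0.3086  1.2318 -0.0011  1.6004 -0.8967]
```

View pics/wrist1.png

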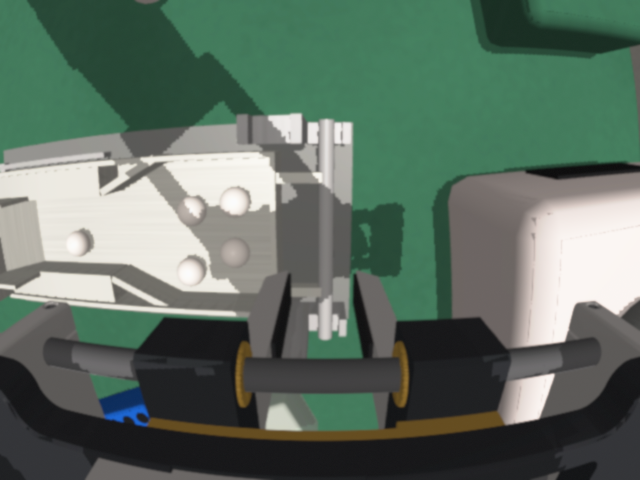

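Call:
step_arm(
  commands=[
    {"xyz": [0, 0, -0.015], "twist": [0, 0, 0]},
    {"xyz": [0, 0, -0.04], "twist": [0, 0, 0]},
    {"xyz": [0, 0, -0.065], "twist": [0, 0, 0]},
    {"xyz": [0, 0, -0.09], "twist": [0, 0, 0]},
    {"xyz": [0, 0, -0.11], "twist": [0, 0, 0]},
    {"xyz": [0, 0, -0.123], "twist": [0, 0, 0]},
    {"xyz": [0, 0, -0.123], "twist": [0, 0, 0]},
  ],
)

```text
time: 1.78
tool_pos: [0.5153, 0.3755, 0.0267]
ee_rot: [-1.565, 0.004, 1.436]
wrist_force: [0.0, -0.9, -0.1]
width: 0.032
```

Call:
step_arm(
  commands=[
    {"xyz": [0, 0, 0], "twist": [0, 0, 0]},
    {"xyz": [0, 0, 0], "twist": [0, 0, 0]},
    {"xyz": [0, 0, 0], "twist": [0, 0, 0]},
    {"xyz": [0, 0, 0], "twist": [0, 0, 0]},
    {"xyz": [0, 0, 0], "twist": [0, 0, 0]},
    {"xyz": [0, 0, 0], "twist": [0, 0, 0]},
  ],
  fingers=255,
)

```text
time: 2.28
tool_pos: [0.5193, 0.3774, 0.0328]
ee_rot: [-1.574, -0.003, 1.435]
wrist_force: [0.1, 0.9, 6.5]
width: 0.0113
```

Call:
step_arm(
  commands=[
    {"xyz": [0, 0, 0.004], "twist": [0, 0, 0]},
    {"xyz": [0, 0.001, 0.011], "twist": [0, 0, 0]},
    {"xyz": [0, 0.002, 0.02], "twist": [0, 0, 0]},
    {"xyz": [0, 0.002, 0.029], "twist": [0, 0, 0]},
    {"xyz": [0, 0.002, 0.038], "twist": [0, 0, 0]},
    {"xyz": [0, 0.002, 0.047], "twist": [0, 0, 0]},
    {"xyz": [0, 0.002, 0.057], "twist": [0, 0, 0]},
    {"xyz": [0, 0.002, 0.067], "twist": [0, 0, 0]},
    {"xyz": [0, 0.002, 0.077], "twist": [0, 0, 0]},
    {"xyz": [0, 0.002, 0.087], "twist": [0, 0, 0]},
    {"xyz": [0, 0.002, 0.095], "twist": [0, 0, 0]},
    {"xyz": [0, 0.002, 0.1], "twist": [0, 0, 0]},
  ],
)

```text
time: 3.28
tool_pos: [0.5186, 0.3787, 0.1324]
ee_rot: [-1.573, -0.001, 1.435]
wrist_force: [-0.2, -1.6, -2.9]
width: 0.0114
```

```bash
python3 snap.py scene:2 wrist:2; python3 -c "
import cv2
im=cv2.imread('pics/scene2.png');cv2.imwrite('pics/s2.png',cv2.resize(im[100:300,300:520],None,fx=3,fy=3))"
```

```text
3.2833 [0.5186 0.3787 0.1324] [-90.0978  -0.0814  82.217 ] 0.011391787328626142 [-0.1531 -1.5674 -2.8555] [ 0.5424  0.3167  1.2611  0.      1.5615 -0.8925]
```

View pics/s2.png

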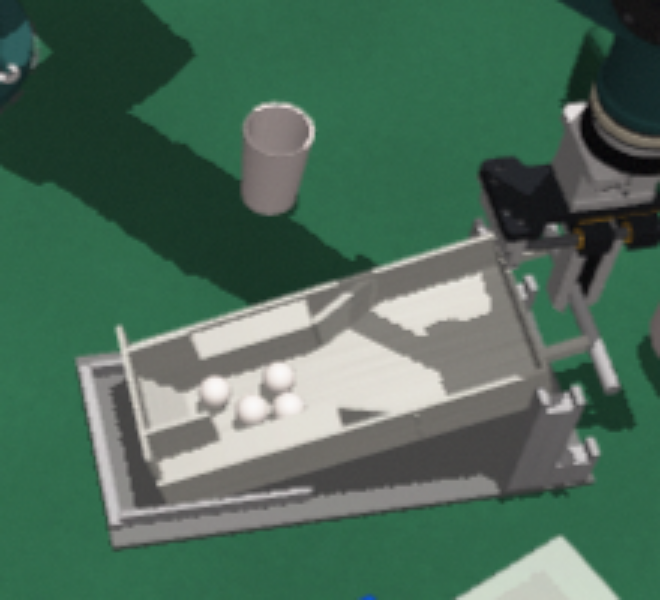

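View pics/wrist2.png

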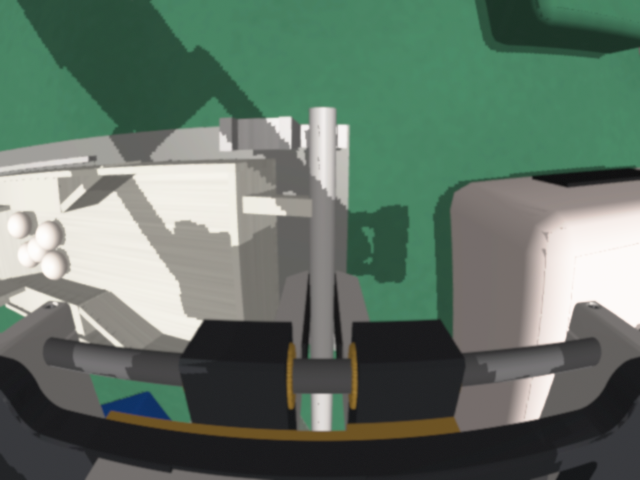

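Call:
step_arm(
  commands=[
    {"xyz": [-0.0005, -0.004, 0], "twist": [0, 0, 0]},
    {"xyz": [-0.0015, -0.01, 0], "twist": [0, 0, 0]},
    {"xyz": [-0.002, -0.016, 0], "twist": [0, 0, 0]},
    {"xyz": [-0.003, -0.022, 0], "twist": [0, 0, 0]},
    {"xyz": [-0.004, -0.028, 0], "twist": [0, 0, 0]},
    {"xyz": [-0.0043, -0.0314, 0], "twist": [0, 0, 0]},
    {"xyz": [-0.0043, -0.0314, 0], "twist": [0, 0, 0]},
    {"xyz": [-0.0043, -0.0314, -0.004], "twist": [0, 0, 0]},
    {"xyz": [-0.0043, -0.0314, -0.008], "twist": [0, 0, 0]},
    {"xyz": [-0.0043, -0.0314, -0.012], "twist": [0, 0, 0]},
  ],
)

```text
time: 4.22
tool_pos: [0.5139, 0.3476, 0.1183]
ee_rot: [-1.571, -0.001, 1.435]
wrist_force: [0.2, 4.8, 0.2]
width: 0.0108
```

```bash
python3 snap.py scene:3 top:3; python3 -c "
import cv2,numpy as np
im=cv2.imread('pics/scene3.png');a=cv2.resize(im[140:290,400:520],None,fx=4,fy=4)
im=cv2.imread('pics/top3.png');b=cv2.resize(im[160:310,110:190],None,fx=4,fy=4)
cv2.imwrite('pics/s3.png',np.hstack([a,b]))"
```

```text
4.2167 [0.5139 0.3476 0.1183] [-90.0216  -0.061   82.2334] 0.01081644374579939 [0.1729 4.7813 0.2047] [ 0.5029  0.2771  1.3396  0.0006  1.5239 -0.9324]
```

View pics/s3.png

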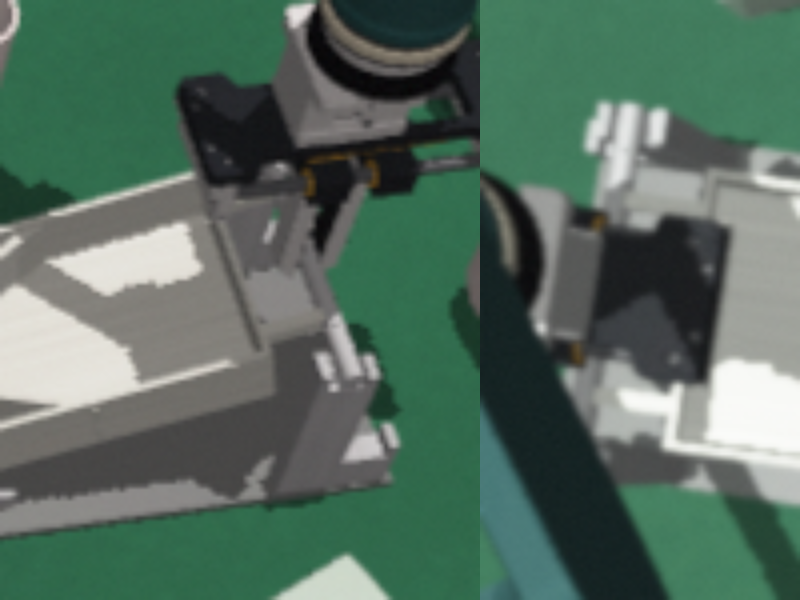

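Call:
step_arm(
  commands=[
    {"xyz": [0, 0.001, -0.003], "twist": [0, 0, 0]},
    {"xyz": [0, 0.001, -0.006], "twist": [0, 0, 0]},
    {"xyz": [0, 0.001, -0.0075], "twist": [0, 0, 0]},
    {"xyz": [0, 0.001, -0.0075], "twist": [0, 0, 0]},
    {"xyz": [0, 0.001, -0.0075], "twist": [0, 0, 0]},
  ],
)

```text
time: 4.73
tool_pos: [0.5139, 0.3479, 0.1149]
ee_rot: [-1.573, -0.001, 1.435]
wrist_force: [-5.1, 0.4, 12.7]
width: 0.0113
```

Call:
step_arm(
  commands=[
    {"xyz": [0, 0, 0], "twist": [0, 0, 0]},
    {"xyz": [0, 0, 0], "twist": [0, 0, 0]},
    {"xyz": [0, 0, 0], "twist": [0, 0, 0]},
    {"xyz": [0, 0, 0], "twist": [0, 0, 0]},
    {"xyz": [0, 0, 0], "twist": [0, 0, 0]},
  ],
  fingers=178,
)

```text
time: 5.15
tool_pos: [0.5135, 0.3474, 0.1101]
ee_rot: [-1.57, 0.002, 1.435]
wrist_force: [0.4, -0.6, -0.6]
width: 0.0279
```

Call:
step_arm(
  commands=[
    {"xyz": [0, 0, 0.01], "twist": [0, 0, 0]},
    {"xyz": [0, 0, 0.03], "twist": [0, 0, 0]},
    {"xyz": [0, 0, 0.06], "twist": [0, 0, 0]},
    {"xyz": [0, 0, 0.09], "twist": [0, 0, 0]},
    {"xyz": [0, -0.02, 0.1], "twist": [0, 0, 0]},
  ],
)

```text
time: 5.57
tool_pos: [0.515, 0.331, 0.2169]
ee_rot: [-1.577, -0.006, 1.438]
wrist_force: [0.2, 0.0, 0.7]
width: 0.0283
```

```bash
python3 snap.py scene:4 top:4; python3 -c "
import cv2,numpy as np
im=cv2.imread('pics/scene4.png');a=cv2.resize(im[140:290,320:520],None,fx=4,fy=4)
im=cv2.imread('pics/top4.png');cv2.imwrite('pics/t4.png',cv2.resize(im[160:320,100:340],None,fx=3.3,fy=3.3))
cv2.imwrite('pics/s4.png',a)"
```

```text
5.5667 [0.515  0.331  0.2169] [-90.3657  -0.3636  82.4043] 0.028260269797173953 [0.1701 0.0298 0.7244] [ 0.4778  0.2192  1.2143  0.0016  1.6992 -0.9602]
```

View pics/s4.png

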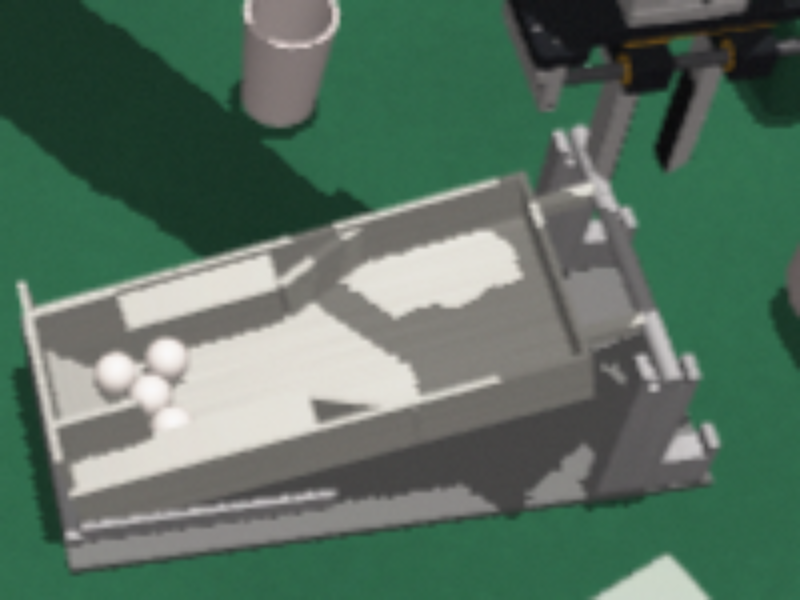

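View pics/t4.png

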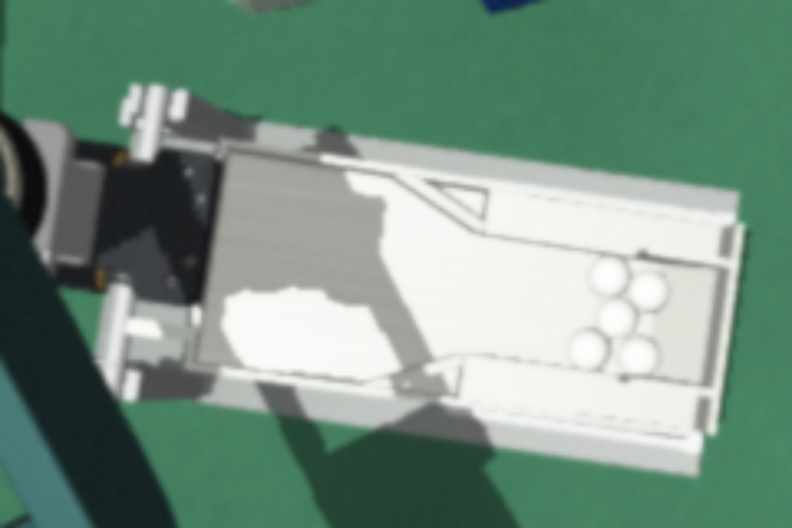

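Run:
```python
from h import *
for n in ['top0','scene0']:
    z=load(n); C=cloud(z)
    X,Y,Z=C[...,0],C[...,1],C[...,2]
    hsv=cv2.cvtColor(z['p'],cv2.COLOR_RGB2HSV)
    m=(hsv[...,1]<70)&(X>.48)&(X<.598)&(Y>-.37)&(Y<-.26)&(Z<.06)
    q=(C[m][:,:2]).astype(np.float32); print(n,len(q),cv2.minAreaRect(q), q.mean(0))
    for lo,hi in [(.02,.04)]:
        mm=m&(Z>lo)&(Z<hi); q=C[mm][:,:2].astype(np.float32); print('rim',len(q),cv2.minAreaRect(q))
    m=(hsv[...,1]<90)&(X>.596)&(X<.63)&(Y>-.36)&(Y<-.28)&(Z<.08); print('handle',C[m].mean(0) if m.any() else 0)
    m=(X>.25)&(X<.4)&(Y>-.36)&(Y<-.2)&(Z>.022)&(Z<.035); print('dishes',cv2.minAreaRect(C[m][:,:2].astype(np.float32)))
    m=(X>.35)&(X<.5)&(Y>-.2)&(Y<-.04)&(Z>.052)&(Z<.068); print('bowl',cv2.minEnclosingCircle(C[m][:,:2].astype(np.float32)),np.median(C[m],0))
```

```text
top0 1457 ((0.552908718585968, -0.31997033953666687), (0.07397376000881195, 0.08931844681501389), 84.07146453857422) [ 0.55220443 -0.31798962]
rim 249 ((0.5543621778488159, -0.31515592336654663), (0.06410477310419083, 0.08742567151784897), 84.04940032958984)
handle [ 0.61138182 -0.32099713  0.02855375]
dishes ((0.3114372193813324, -0.2889877259731293), (0.08810733258724213, 0.0864550992846489), 72.2264633178711)
bowl ((0.4288804829120636, -0.1226084977388382), 0.05804518237709999) [ 0.42699219 -0.13185201  0.05839454]
scene0 671 ((0.5358401536941528, -0.3134182095527649), (0.10577212274074554, 0.07928827404975891), 87.39855194091797) [ 0.5366925  -0.31309518]
rim 78 ((0.5428561568260193, -0.31272292137145996), (0.0626283660531044, 0.062258630990982056), 84.29778289794922)
handle 0
dishes ((0.3119890093803406, -0.28832483291625977), (0.08904104679822922, 0.08784034103155136), 27.857532501220703)
bowl ((0.43044665455818176, -0.12276138365268707), 0.06060624122619629) [ 0.42839748 -0.12360266  0.05830938]
```

Call:
step_arm(
  commands=[
    {"xyz": [0.001, -0.015, 0], "twist": [0, 0, 0]},
    {"xyz": [0.003, -0.045, 0.003], "twist": [0, 0, 0.3]},
    {"xyz": [0.005, -0.083, 0.006], "twist": [0, 0, 0.6]},
    {"xyz": [0.007, -0.123, 0.01], "twist": [0, 0, 0.9]},
    {"xyz": [0.009, -0.163, 0.01], "twist": [0, 0, 1.2]},
    {"xyz": [0.011, -0.203, 0.01], "twist": [0, 0, 1.5]},
    {"xyz": [0.013, -0.243, 0.01], "twist": [0, 0, 1.9]},
    {"xyz": [0.016, -0.283, 0.01], "twist": [0, 0, 1.9]},
    {"xyz": [0.019, -0.323, 0.01], "twist": [0, 0, 1.9]},
    {"xyz": [0.022, -0.363, 0.01], "twist": [0, 0, 1.9]},
    {"xyz": [0.025, -0.403, 0.01], "twist": [0, 0, 1.9]},
    {"xyz": [0.028, -0.443, 0.01], "twist": [0, 0, 1.9]},
  ],
  fingers=0,
)

```text
time: 6.67
tool_pos: [0.5404, -0.117, 0.219]
ee_rot: [-1.567, -0.001, 1.468]
wrist_force: [0.9, 0.4, -0.1]
width: 0.0934
```

Call:
step_arm(
  commands=[
    {"xyz": [0.002, -0.04, 0], "twist": [0, 0, 0]},
    {"xyz": [0.004, -0.08, 0], "twist": [0, 0, 0]},
    {"xyz": [0.006, -0.12, 0], "twist": [0, 0, 0]},
    {"xyz": [0.008, -0.155, -0.01], "twist": [0, 0, 0]},
    {"xyz": [0.009, -0.185, -0.03], "twist": [0, 0, 0]},
    {"xyz": [0.009, -0.199, -0.06], "twist": [0, 0, 0]},
    {"xyz": [0.009, -0.199, -0.09], "twist": [0, 0, 0]},
    {"xyz": [0.009, -0.199, -0.11], "twist": [0, 0, 0]},
    {"xyz": [0.009, -0.199, -0.12], "twist": [0, 0, 0]},
    {"xyz": [0.009, -0.199, -0.12], "twist": [0, 0, 0]},
  ],
)

```text
time: 7.5
tool_pos: [0.548, -0.3126, 0.0957]
ee_rot: [-1.562, -0.005, 1.468]
wrist_force: [-0.4, 0.5, -0.1]
width: 0.0939
```

```bash
python3 snap.py wrist:5 top:5
```

```text
7.5 [ 0.548  -0.3126  0.0957] [-89.5133  -0.27    84.095 ] 0.09391962856661112 [-0.4404  0.4959 -0.1384] [-0.6082  0.3207  1.3302  0.      1.5004 -2.076 ]
```

View pics/wrist5.png

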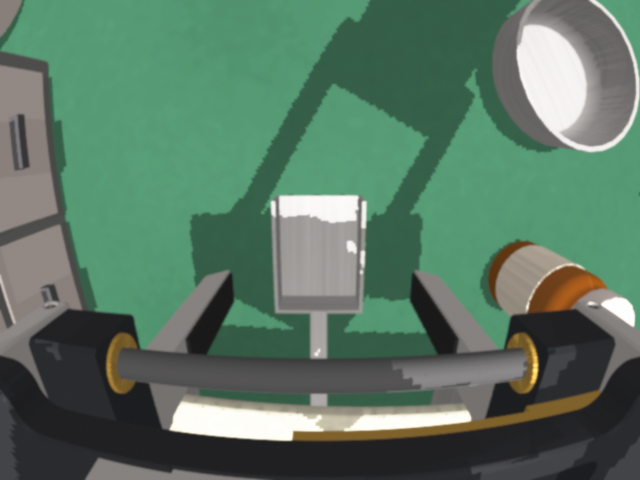

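View pics/top5.png

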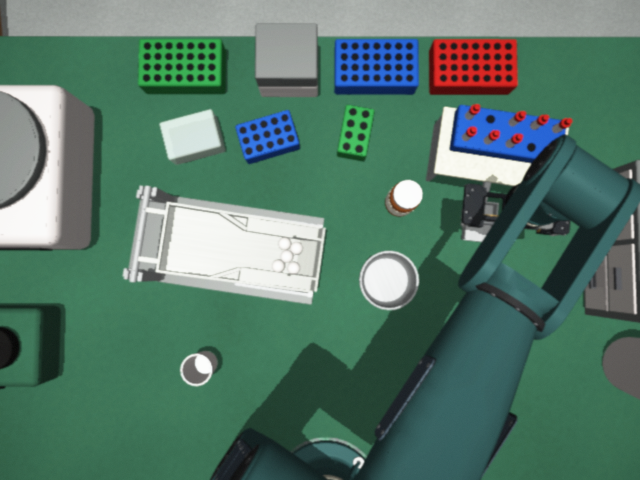

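Call:
step_arm(
  commands=[
    {"xyz": [-0.003, 0, -0.015], "twist": [0, 0, 0]},
    {"xyz": [-0.008, 0.001, -0.035], "twist": [0, 0, 0]},
    {"xyz": [-0.008, 0.001, -0.055], "twist": [0, 0, 0]},
    {"xyz": [-0.008, 0.001, -0.072], "twist": [0, 0, 0]},
    {"xyz": [-0.008, 0.001, -0.083], "twist": [0, 0, 0]},
    {"xyz": [-0.008, 0.001, -0.086], "twist": [0, 0, 0]},
    {"xyz": [-0.008, 0.001, -0.086], "twist": [0, 0, 0]},
  ],
)

```text
time: 8.18
tool_pos: [0.5432, -0.313, 0.0155]
ee_rot: [-1.571, 0.0, 1.469]
wrist_force: [-0.4, -0.1, -0.7]
width: 0.0944
```

Call:
step_arm(
  commands=[
    {"xyz": [0, 0, 0], "twist": [0, 0, 0]},
    {"xyz": [0, 0, 0], "twist": [0, 0, 0]},
    {"xyz": [0, 0, 0], "twist": [0, 0, 0]},
    {"xyz": [0, 0, 0], "twist": [0, 0, 0]},
    {"xyz": [0, 0, 0], "twist": [0, 0, 0]},
    {"xyz": [0, 0, 0], "twist": [0, 0, 0]},
  ],
  fingers=255,
)

```text
time: 8.68
tool_pos: [0.5431, -0.3133, 0.0156]
ee_rot: [-1.572, 0.001, 1.468]
wrist_force: [-0.2, -0.0, 1.6]
width: 0.0617
```

Call:
step_arm(
  commands=[
    {"xyz": [-0.003, 0, 0.001], "twist": [0, 0, 0]},
    {"xyz": [-0.012, 0.001, 0.001], "twist": [0, 0, 0]},
    {"xyz": [-0.025, 0.003, 0.001], "twist": [0, 0, 0]},
    {"xyz": [-0.04, 0.004, 0.001], "twist": [0, 0, 0]},
    {"xyz": [-0.056, 0.006, 0.001], "twist": [0, 0, 0]},
    {"xyz": [-0.072, 0.0075, 0.001], "twist": [0, 0, 0]},
    {"xyz": [-0.088, 0.009, 0.001], "twist": [0, 0, 0]},
    {"xyz": [-0.102, 0.0105, 0.001], "twist": [0, 0, 0]},
    {"xyz": [-0.114, 0.012, 0.001], "twist": [0, 0, 0]},
    {"xyz": [-0.121, 0.0125, 0.001], "twist": [0, 0, 0]},
    {"xyz": [-0.124, 0.013, 0], "twist": [0, 0, 0]},
    {"xyz": [-0.124, 0.013, 0], "twist": [0, 0, 0]},
  ],
)

```text
time: 9.68
tool_pos: [0.4183, -0.3, 0.0156]
ee_rot: [-1.571, 0.0, 1.468]
wrist_force: [-1.5, 1.7, 4.0]
width: 0.0618
```

```bash
python3 snap.py wrist:6 top:6 scene:6
```

```text
9.6833 [ 0.4183 -0.3     0.0156] [-90.0165   0.0074  84.0872] 0.06175257571017697 [-1.4907  1.6742  3.9926] [-0.7323  0.1369  1.7233  0.0001  1.2811 -2.1999]
```

View pics/scene6.png

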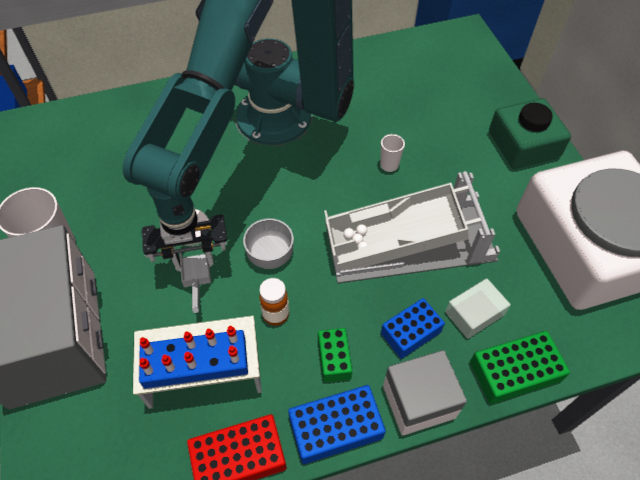

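View pics/top6.png

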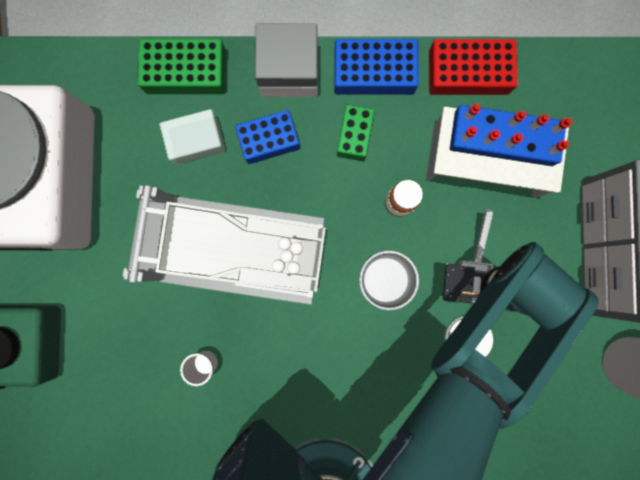

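Call:
step_arm(
  commands=[
    {"xyz": [0, 0, 0], "twist": [0, 0, 0]},
    {"xyz": [0, 0, 0], "twist": [0, 0, 0]},
    {"xyz": [0, 0, 0], "twist": [0, 0, 0]},
    {"xyz": [0, 0, 0.015], "twist": [0, 0, 0]},
    {"xyz": [0, 0, 0.04], "twist": [0, 0, 0]},
    {"xyz": [0, 0, 0.08], "twist": [0, 0, 0]},
    {"xyz": [0, 0, 0.12], "twist": [0, 0, -7]},
    {"xyz": [0.01, 0, 0.155], "twist": [0, 0, -14]},
    {"xyz": [0.02, 0, 0.165], "twist": [0, 0, -21]},
    {"xyz": [0.03, 0, 0.165], "twist": [0, 0, -28]},
    {"xyz": [0.04, 0, 0.165], "twist": [0, 0, -35]},
    {"xyz": [0.05, 0, 0.165], "twist": [0, 0, -42]},
  ],
  fingers=60,
)

```text
time: 10.83
tool_pos: [0.4697, -0.3001, 0.1802]
ee_rot: [-1.572, -0.0, 0.729]
wrist_force: [-0.7, -0.6, -0.1]
width: 0.072
```

```bash
python3 snap.py top:7 scene:7
python3 - <<'E'
from h import *
for n in ['top7','scene7']:
    z=load(n); C=cloud(z); X,Y,Z=C[...,0],C[...,1],C[...,2]
    hsv=cv2.cvtColor(z['p'],cv2.COLOR_RGB2HSV)
    m=(hsv[...,1]<90)&(X>.47)&(X<.6)&(Y>-.36)&(Y<-.27)&(Z>.015)&(Z<.105)
    q=C[m]; print(n,len(q)); 
    if len(q)>5:
        l=cv2.fitLine(q.astype(np.float32),cv2.DIST_HUBER,0,.01,.01).ravel(); print(l, np.degrees(np.arctan2(l[1],l[0])))
        for a in np.arange(.47,.59,.01):
            k=abs(q[:,0]-a)<.005
            if k.any(): print(a.round(3),q[k].mean(0).round(4),k.sum())
    m=(hsv[...,1]<70)&(X>.35)&(X<.48)&(Y>-.36)&(Y<-.25)&(Z<.06); q=C[m]
    if len(q): print('bowl',cv2.minAreaRect(q[:,:2].astype(np.float32)))
E
```

```text
10.8333 [ 0.4697 -0.3001  0.1802] [-90.0469  -0.0177  41.7862] 0.0719568767648651 [-0.7327 -0.6103 -0.0507] [-0.6704  0.1117  1.4098  0.0002  1.6192 -1.3997]
top7 142
[ 0.9215444  -0.0713872   0.3816541   0.4951093  -0.30585867  0.04059336] -4.4295564
0.47 [ 0.4725 -0.3042  0.0316] 16
0.48 [ 0.4794 -0.305   0.0339] 41
0.49 [ 0.4895 -0.3061  0.0399] 44
0.5 [ 0.4981 -0.3046  0.0409] 17
0.51 [ 0.5112 -0.3044  0.0421] 7
0.52 [ 0.5163 -0.3052  0.0406] 2
0.56 [ 0.5622 -0.3099  0.0696] 7
0.57 [ 0.567  -0.3131  0.0693] 8
bowl ((0.41495901346206665, -0.307428240776062), (0.07999217510223389, 0.13854241371154785), 83.00382232666016)
scene7 225
[ 0.9056604  -0.08929479  0.4144945   0.52923524 -0.3104673   0.06072482] -5.6309533
0.47 [ 0.4726 -0.3019  0.0314] 11
0.48 [ 0.4803 -0.3043  0.0362] 19
0.49 [ 0.49   -0.3043  0.0394] 18
0.5 [ 0.4994 -0.307   0.046 ] 20
0.51 [ 0.5089 -0.3074  0.0495] 20
0.52 [ 0.5198 -0.3076  0.055 ] 23
0.53 [ 0.5305 -0.3096  0.0609] 21
0.54 [ 0.54   -0.3101  0.0653] 21
0.55 [ 0.5502 -0.3112  0.0707] 22
0.56 [ 0.5611 -0.3138  0.0735] 35
0.57 [ 0.5668 -0.3144  0.0688] 15
bowl ((0.41379326581954956, -0.29834064841270447), (0.06534155458211899, 0.131392702460289), 82.4303207397461)
```

View pics/top7.png

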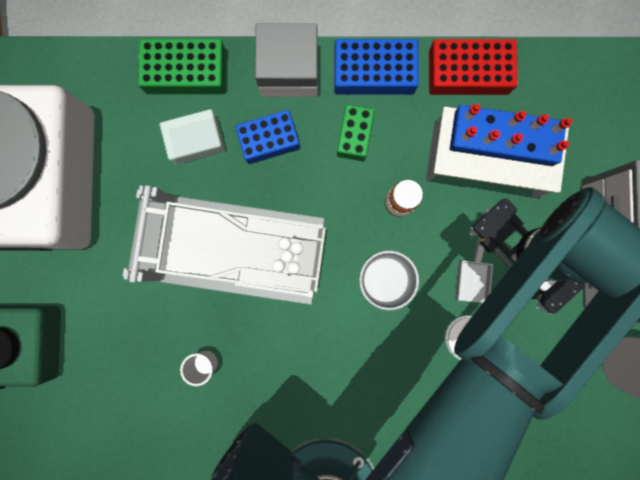

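Call:
step_arm(
  commands=[
    {"xyz": [0.004, -0.001, 0], "twist": [0, 0, -7]},
    {"xyz": [0.008, -0.002, 0], "twist": [0, 0, -14]},
    {"xyz": [0.012, -0.003, 0], "twist": [0, 0, -21]},
    {"xyz": [0.016, -0.004, 0], "twist": [0, 0, -28]},
    {"xyz": [0.02, -0.005, 0], "twist": [0, 0, -35]},
    {"xyz": [0.024, -0.006, 0], "twist": [0, 0, -42]},
    {"xyz": [0.028, -0.007, 0], "twist": [0, 0, -49]},
    {"xyz": [0.032, -0.008, 0], "twist": [0, 0, -56]},
    {"xyz": [0.036, -0.009, 0], "twist": [0, 0, -63]},
    {"xyz": [0.04, -0.01, 0], "twist": [0, 0, -70]},
    {"xyz": [0.041, -0.01, 0], "twist": [0, 0, -77]},
    {"xyz": [0.041, -0.01, 0], "twist": [0, 0, -84]},
  ],
  fingers=140,
)

```text
time: 11.93
tool_pos: [0.5095, -0.31, 0.1794]
ee_rot: [-1.571, 0.001, -0.733]
wrist_force: [-0.3, 0.6, -0.1]
width: 0.0424
```

Call:
step_arm(
  commands=[
    {"xyz": [0, 0, 0], "twist": [0, 0, -7]},
    {"xyz": [0, 0, 0], "twist": [0, 0, -14]},
    {"xyz": [0, 0, 0], "twist": [0, 0, -21]},
    {"xyz": [0, 0, -0.01], "twist": [0, 0, -28]},
    {"xyz": [0, 0, -0.03], "twist": [0, 0, -35]},
    {"xyz": [0, 0, -0.05], "twist": [0, 0, -42]},
    {"xyz": [0, 0, -0.07], "twist": [0, 0, -49]},
    {"xyz": [0, 0, -0.08], "twist": [0, 0, -53.5]},
    {"xyz": [0, 0, -0.08], "twist": [0, 0, -53.5]},
  ],
)

```text
time: 12.68
tool_pos: [0.5075, -0.3087, 0.0959]
ee_rot: [-1.577, 0.004, -1.663]
wrist_force: [-0.1, 0.3, -0.2]
width: 0.0423
```

```bash
python3 snap.py wrist:8
```

```text
12.6833 [ 0.5075 -0.3087  0.0959] [-90.3796   0.2076 -95.2815] 0.04234521839624018 [-0.0977  0.3229 -0.1643] [-0.6417  0.2398  1.4312 -0.0004  1.4781  1.0213]
```

View pics/wrist8.png

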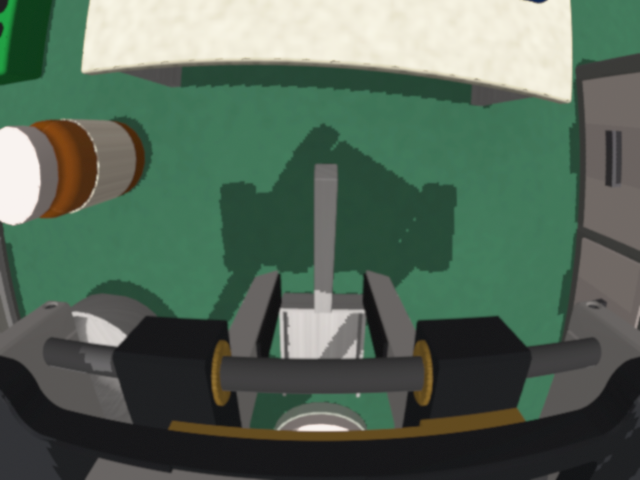

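Call:
step_arm(
  commands=[
    {"xyz": [0.001, 0, -0.015], "twist": [0, 0, -0.4]},
    {"xyz": [0.001, 0, -0.035], "twist": [0, 0, -0.4]},
    {"xyz": [0.001, 0, -0.052], "twist": [0, 0, -0.4]},
    {"xyz": [0.001, 0, -0.063], "twist": [0, 0, -0.4]},
    {"xyz": [0.001, 0, -0.0675], "twist": [0, 0, -0.4]},
    {"xyz": [0.001, 0, -0.0675], "twist": [0, 0, -0.4]},
  ],
)

```text
time: 13.23
tool_pos: [0.5104, -0.3098, 0.032]
ee_rot: [-1.572, 0.001, -1.67]
wrist_force: [-1.0, -0.3, -0.5]
width: 0.0423
```

Call:
step_arm(
  commands=[
    {"xyz": [0, 0, 0], "twist": [0, 0, 0]},
    {"xyz": [0, 0, 0], "twist": [0, 0, 0]},
    {"xyz": [0, 0, 0], "twist": [0, 0, 0]},
    {"xyz": [0, 0, 0], "twist": [0, 0, 0]},
    {"xyz": [0, 0, 0], "twist": [0, 0, 0]},
    {"xyz": [0, 0, 0], "twist": [0, 0, 0]},
  ],
  fingers=255,
)

```text
time: 13.73
tool_pos: [0.5112, -0.3101, 0.0332]
ee_rot: [-1.57, -0.0, -1.672]
wrist_force: [0.3, -0.3, 1.8]
width: 0.0119
```

```bash
python3 snap.py wrist:9 scene:9
```

```text
13.7333 [ 0.5112 -0.3101  0.0332] [-89.9415  -0.0271 -95.7767] 0.011872493059252545 [ 0.3145 -0.2816  1.8448] [-0.6402  0.2911  1.4988  0.0001  1.3506  1.0314]
```

View pics/wrist9.png

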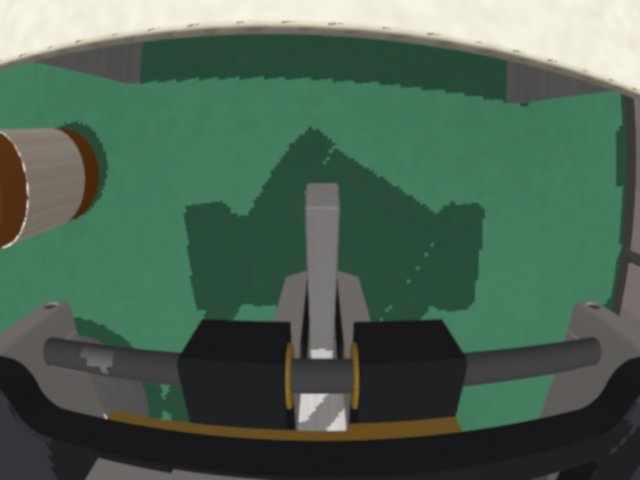

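Call:
step_arm(
  commands=[
    {"xyz": [0, 0, 0.005], "twist": [0, 0, 0]},
    {"xyz": [0, 0, 0.015], "twist": [0, 0, 0]},
    {"xyz": [-0.002, 0, 0.03], "twist": [0, 0, 0]},
    {"xyz": [-0.01, 0, 0.05], "twist": [0, 0, 0]},
    {"xyz": [-0.02, 0, 0.075], "twist": [0, 0, 0]},
    {"xyz": [-0.03, 0, 0.1], "twist": [0, 0, 0]},
    {"xyz": [-0.04, 0, 0.125], "twist": [0, 0, 0]},
    {"xyz": [-0.05, 0, 0.15], "twist": [0, 0, 0]},
    {"xyz": [-0.06, 0, 0.175], "twist": [0, 0, 0]},
    {"xyz": [-0.07, 0, 0.19], "twist": [0, 0, 0]},
    {"xyz": [-0.08, 0, 0.2], "twist": [0, 0, 0]},
    {"xyz": [-0.08, 0, 0.2], "twist": [0, 0, 0]},
  ],
)

```text
time: 14.83
tool_pos: [0.4303, -0.3108, 0.2361]
ee_rot: [-1.567, -0.004, -1.673]
wrist_force: [0.1, -0.3, -0.6]
width: 0.0118
```

```bash
python3 snap.py scene:10
python3 - <<'E'
from h import *
O=np.array([.495,.2066]); a=np.radians(82.2); xs=np.array([np.cos(a),np.sin(a)]);ys=np.array([-xs[1],xs[0]])
c,s=np.cos(np.radians(14)),np.sin(np.radians(14))
for n in ['top7','scene7','scene10']:
    z=load(n); C=cloud(z)
    X=(C[...,:2]-O)@xs;Y=(C[...,:2]-O)@ys;Z=C[...,2]-.006
    px=(X+.18)*c+Z*s-.165; pz=-(X+.18)*s+Z*c
    print(n)
    for x0 in np.arange(-.12,.13,.02):
        m=(abs(px-x0)<.004)&(abs(Y)<.08)
        fl=m&(abs(pz-.005)<.006)
        q=Y[fl]
        mm=m&(pz>.012)&(pz<.036)&(abs(Y)<.03)
        w=m&(pz>.036)
        if len(q): print(x0.round(3),'floor',np.percentile(q,[1,99]).round(4),'z',np.median(pz[fl]).round(4),'n',fl.sum(),'balls',mm.sum(), 'hi', [ (np.percentile(Y[w&(Y>0)],[3]).round(3), np.percentile(Y[w&(Y<0)],[97]).round(3)) if (w&(Y>0)).sum()>2 and (w&(Y<0)).sum()>2 else 0])
    b=(px>-.16)&(px<-.02)&(abs(Y)<.03)&(pz>.022)&(pz<.04)
    q=np.stack([px[b],Y[b],pz[b]],-1); print('balltops',np.percentile(q,[2,50,98],axis=0).round(3))
    m=(X>.1)&(X<.18)&(abs(Y)<.09)&(Z>.12-.006)&(Z<.14-.006); print('bar', np.median(X[m]),np.median(Z[m]+.006))
E
```

```text
14.8333 [ 0.4303 -0.3108  0.2361] [-89.7677  -0.2189 -95.8487] 0.011760725543406948 [ 0.0968 -0.3326 -0.6263] [-0.732   0.0369  1.3793 -0.0007  1.7199  0.9408]
top7
-0.12 floor [-0.0715  0.074 ] z 0.003 n 43 balls 97 hi [(array([0.036]), array([-0.036]))]
-0.1 floor [-0.0718  0.065 ] z 0.0044 n 17 balls 114 hi [(array([0.037]), array([-0.037]))]
-0.08 floor [-0.035   0.0343] z 0.0035 n 130 balls 17 hi [(array([0.037]), array([-0.037]))]
-0.06 floor [-0.0359  0.0351] z 0.0033 n 136 balls 0 hi [(array([0.037]), array([-0.037]))]
-0.04 floor [-0.0351  0.0356] z 0.0033 n 143 balls 0 hi [(array([0.037]), array([-0.037]))]
-0.02 floor [-0.0603  0.059 ] z 0.0034 n 168 balls 0 hi [(array([0.037]), array([-0.037]))]
0.0 floor [-0.0609  0.0613] z 0.0035 n 215 balls 0 hi [(array([0.042]), array([-0.043]))]
0.02 floor [-0.0517  0.0604] z 0.0034 n 221 balls 0 hi [(array([0.053]), array([-0.053]))]
0.04 floor [-0.0605  0.0607] z 0.0033 n 254 balls 0 hi [(array([0.062]), array([-0.061]))]
0.06 floor [-0.061   0.0616] z 0.0034 n 263 balls 0 hi [(array([0.062]), array([-0.062]))]
0.08 floor [-0.0606 
[... 2296 characters left out ...]
rray([0.04]), array([-0.045]))]
0.02 floor [-0.0678  0.0541] z 0.0037 n 115 balls 0 hi [(array([0.05]), array([-0.052]))]
0.04 floor [-0.0672  0.0628] z 0.0043 n 136 balls 0 hi [(array([0.059]), array([-0.062]))]
0.06 floor [-0.0665  0.0636] z 0.0036 n 136 balls 0 hi [(array([0.062]), array([-0.062]))]
0.08 floor [-0.0674  0.0643] z 0.0037 n 141 balls 0 hi [(array([0.058]), array([-0.062]))]
0.1 floor [-0.0674  0.0637] z 0.0042 n 137 balls 0 hi [(array([0.059]), array([-0.061]))]
0.12 floor [-0.0671  0.0638] z 0.0041 n 139 balls 0 hi [(array([0.061]), array([-0.062]))]
balltops [[-0.155 -0.027  0.022]
 [-0.11   0.012  0.027]
 [-0.083  0.029  0.039]]
bar 0.13967277360479777 0.1243362592085399
```

View pics/scene10.png

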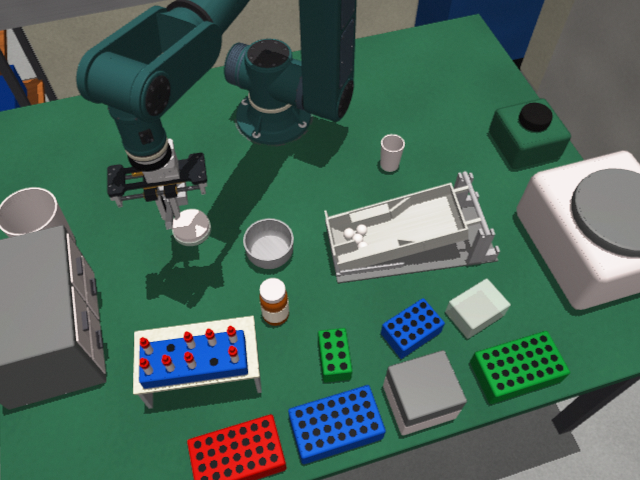

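Call:
step_arm(
  commands=[
    {"xyz": [0.002, 0.015, 0], "twist": [0, 0, 6]},
    {"xyz": [0.006, 0.045, 0], "twist": [0, 0, 13]},
    {"xyz": [0.012, 0.083, 0], "twist": [0, 0, 20]},
    {"xyz": [0.018, 0.123, 0], "twist": [0, 0, 27]},
    {"xyz": [0.024, 0.163, 0], "twist": [0, 0, 34]},
    {"xyz": [0.03, 0.203, 0], "twist": [0, 0, 41]},
    {"xyz": [0.036, 0.243, 0], "twist": [0, 0, 48]},
    {"xyz": [0.042, 0.283, 0], "twist": [0, 0, 55]},
    {"xyz": [0.048, 0.323, 0], "twist": [0, 0, 62]},
    {"xyz": [0.054, 0.363, 0], "twist": [0, 0, 69]},
    {"xyz": [0.06, 0.403, 0], "twist": [0, 0, 76]},
    {"xyz": [0.063, 0.443, 0], "twist": [0, 0, 83]},
  ],
)

```text
time: 15.88
tool_pos: [0.4933, 0.1354, 0.2301]
ee_rot: [-1.572, 0.003, -0.217]
wrist_force: [1.1, 0.0, -0.6]
width: 0.0119
```

Call:
step_arm(
  commands=[
    {"xyz": [0.003, 0.04, 0], "twist": [0, 0, 5]},
    {"xyz": [0.006, 0.075, 0], "twist": [0, 0, 5]},
    {"xyz": [0.007, 0.1, 0], "twist": [0, 0, 5]},
    {"xyz": [0.007, 0.107, 0], "twist": [0, 0, 5]},
    {"xyz": [0.007, 0.107, 0], "twist": [0, 0, 5]},
  ],
)

```text
time: 16.3
tool_pos: [0.4998, 0.2418, 0.2299]
ee_rot: [-1.573, 0.004, -0.132]
wrist_force: [-1.2, -1.2, -1.4]
width: 0.0119
```

Call:
step_arm(
  commands=[
    {"xyz": [0, 0, 0], "twist": [4.95, -0.68, 0]},
    {"xyz": [0, 0, 0], "twist": [9.9, -1.36, 0]},
    {"xyz": [0, 0, 0], "twist": [13.87, -1.9, 0]},
    {"xyz": [0, 0, 0], "twist": [13.87, -1.9, 0]},
    {"xyz": [0, 0, 0], "twist": [13.87, -1.9, 0]},
  ],
)

```text
time: 16.72
tool_pos: [0.5007, 0.2377, 0.2317]
ee_rot: [-1.329, 0.001, -0.14]
wrist_force: [1.2, 0.4, -0.9]
width: 0.0116
```

```bash
python3 snap.py scene:11 top:11
```

```text
16.7167 [0.5007 0.2377 0.2317] [-76.1404   0.0651  -7.9949] 0.011586456496660338 [ 1.2328  0.3685 -0.8541] [0.1988 0.0053 1.4398 0.2285 1.6146 0.3579]
```

View pics/scene11.png

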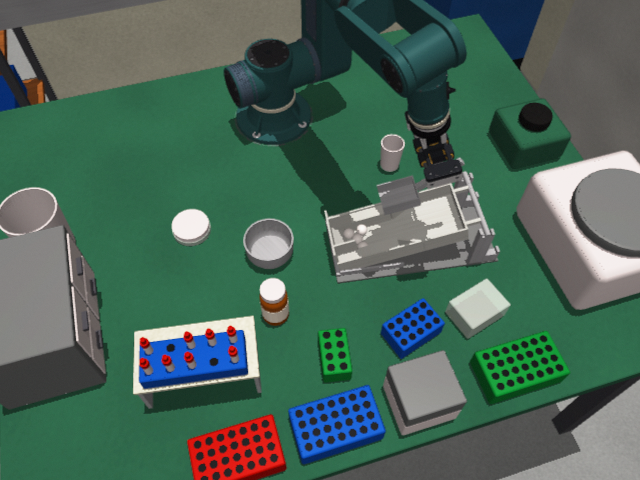

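View pics/top11.png

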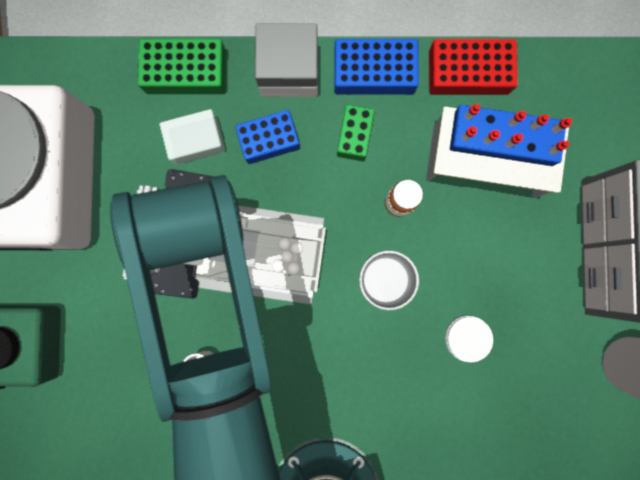

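```bash
cat > scoop.py <<'E'
import sys
from h import *
n=sys.argv[1]; T=np.array(eval(sys.argv[2])); th=np.radians(float(sys.argv[3])); a=np.radians(float(sys.argv[4]))
c,s=np.cos(th),np.sin(th)
xs=np.array([np.cos(a)*c,np.sin(a)*c,s]); ys=np.array([-np.sin(a),np.cos(a),0]); zs=np.cross(xs,ys)
z=load(n); C=cloud(z)-T; X,Y,Z=C@xs,C@ys,C@zs
p=lambda q:np.percentile(q,[1,50,99]).round(4)
m=(X>-.14)&(X<-.03)&(abs(Y)<.045)&(Z>-.045)&(Z<.01)
print('all',m.sum(),p(X[m]),p(Y[m]),p(Z[m]))
f=m&(abs(Y)<.022)&(X<-.05)&(Z<-.022)&(X>-.12)
A=np.c_[X[f],Y[f],np.ones(f.sum())]; k=np.linalg.lstsq(A,Z[f],rcond=None)[0]
print('floor',f.sum(),p(Z[f]),'slope x deg',np.degrees(np.arctan(k[0])),'y',np.degrees(np.arctan(k[1])))
v,u=np.nonzero(m); print('px',u.min(),u.max(),v.min(),v.max())
E
python3 scoop.py scene11 "[.4995,.2385,.2317]" 13.9 82.1
python3 -c "
import cv2
im=cv2.imread('pics/scene11.png');cv2.imwrite('pics/s11.png',cv2.resize(im[130:290,320:500],None,fx=4,fy=4,interpolation=2))"
```

```text
all 1243 [-0.124  -0.0819 -0.0329] [-0.0341  0.0048  0.0309] [-0.0368 -0.028   0.0025]
floor 411 [-0.0371 -0.0324 -0.0269] slope x deg -0.27620220968122766 y -0.8608622341978396
px 376 423 176 214
```

View pics/s11.png

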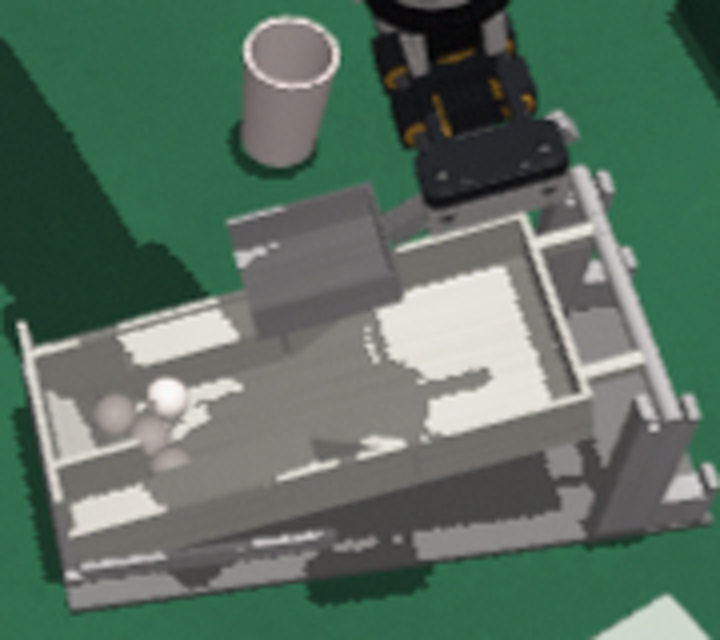

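Call:
step_arm(
  commands=[
    {"xyz": [0, 0.002, -0.02], "twist": [0, 0, 0]},
    {"xyz": [0, 0.004, -0.045], "twist": [0, 0, 0]},
    {"xyz": [0, 0.006, -0.07], "twist": [0, 0, 0]},
    {"xyz": [0, 0.0086, -0.092], "twist": [0, 0, 0]},
    {"xyz": [0, 0.0086, -0.108], "twist": [0, 0, 0]},
    {"xyz": [0, 0.0086, -0.118], "twist": [0, 0, 0]},
    {"xyz": [0, 0.0086, -0.122], "twist": [0, 0, 0]},
    {"xyz": [0, 0.0086, -0.122], "twist": [0, 0, 0]},
  ],
)

```text
time: 17.48
tool_pos: [0.5004, 0.2489, 0.1096]
ee_rot: [-1.327, 0.001, -0.135]
wrist_force: [-0.3, 0.1, -0.7]
width: 0.0116
```

```bash
python3 snap.py scene:12; python3 -c "
import cv2
im=cv2.imread('pics/scene12.png');cv2.imwrite('pics/s12.png',cv2.resize(im[130:290,320:500],None,fx=4,fy=4,interpolation=2))"
```

```text
17.4833 [0.5004 0.2489 0.1096] [-76.0596   0.0801  -7.7382] 0.011642543637572542 [-0.3257  0.1253 -0.6828] [0.219  0.0662 1.6217 0.233  1.3744 0.3177]
```

View pics/s12.png

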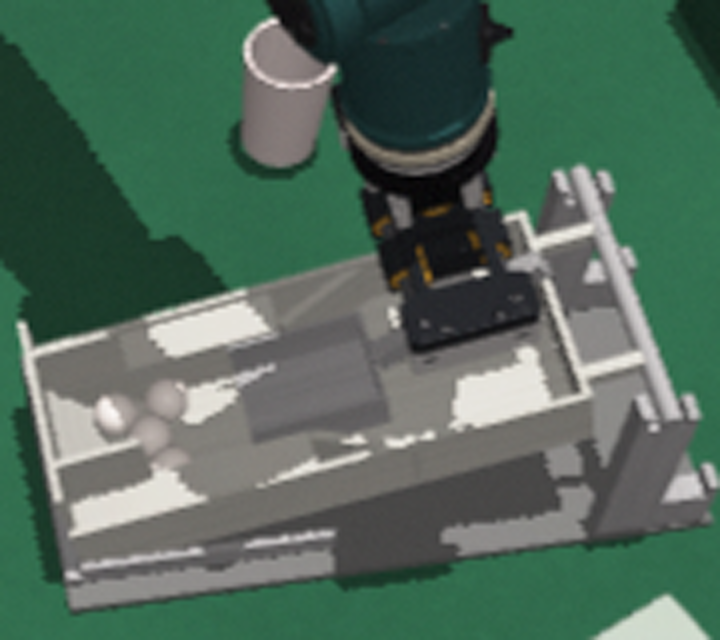

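Call:
step_arm(
  commands=[
    {"xyz": [0, 0, -0.002], "twist": [0, 0, 0]},
    {"xyz": [0, 0, -0.004], "twist": [0, 0, 0]},
    {"xyz": [0, 0, -0.006], "twist": [0, 0, 0]},
    {"xyz": [0, 0, -0.007], "twist": [0, 0, 0]},
    {"xyz": [0, 0, -0.007], "twist": [0, 0, 0]},
  ],
)

```text
time: 17.95
tool_pos: [0.5008, 0.2485, 0.1035]
ee_rot: [-1.326, -0.0, -0.136]
wrist_force: [0.3, -0.4, -0.6]
width: 0.0119
```

Call:
step_arm(
  commands=[
    {"xyz": [0, 0, -0.001], "twist": [0, 0, 0]},
    {"xyz": [0, 0, -0.0015], "twist": [0, 0, 0]},
    {"xyz": [0, 0, -0.0015], "twist": [0, 0, 0]},
  ],
)

```text
time: 18.2
tool_pos: [0.5007, 0.2486, 0.1019]
ee_rot: [-1.327, 0.0, -0.136]
wrist_force: [-0.5, -0.3, -1.1]
width: 0.0118
```

Call:
step_arm(
  commands=[
    {"xyz": [0, 0, -0.001], "twist": [0, 0, 0]},
    {"xyz": [0, 0, -0.002], "twist": [0, 0, 0]},
    {"xyz": [0, 0, -0.002], "twist": [0, 0, 0]},
  ],
)

```text
time: 18.45
tool_pos: [0.5009, 0.2486, 0.1001]
ee_rot: [-1.326, -0.0, -0.136]
wrist_force: [0.2, 0.1, -0.3]
width: 0.0117
```

Call:
step_arm(
  commands=[
    {"xyz": [0, 0, -0.001], "twist": [0, 0, 0]},
    {"xyz": [0, 0, -0.002], "twist": [0, 0, 0]},
    {"xyz": [0, 0, -0.002], "twist": [0, 0, 0]},
  ],
)

```text
time: 18.7
tool_pos: [0.5011, 0.249, 0.0998]
ee_rot: [-1.325, -0.001, -0.135]
wrist_force: [-2.2, -0.7, 6.0]
width: 0.0118
```

Call:
step_arm(
  commands=[
    {"xyz": [-0.0004, -0.0029, -0.0007], "twist": [0, 0, 0]},
    {"xyz": [-0.0011, -0.0077, -0.0019], "twist": [0, 0, 0]},
    {"xyz": [-0.0018, -0.0135, -0.0034], "twist": [0, 0, 0]},
    {"xyz": [-0.0026, -0.0192, -0.0048], "twist": [0, 0, 0]},
    {"xyz": [-0.0034, -0.025, -0.0063], "twist": [0, 0, 0]},
    {"xyz": [-0.0042, -0.0308, -0.0077], "twist": [0, 0, 0]},
    {"xyz": [-0.005, -0.0365, -0.0092], "twist": [0, 0, 0]},
    {"xyz": [-0.0058, -0.0423, -0.0106], "twist": [0, 0, 0]},
    {"xyz": [-0.0066, -0.0481, -0.0121], "twist": [0, 0, 0]},
    {"xyz": [-0.0074, -0.0538, -0.0135], "twist": [0, 0, 0]},
    {"xyz": [-0.0079, -0.0577, -0.0145], "twist": [0, 0, 0]},
    {"xyz": [-0.0079, -0.0577, -0.0145], "twist": [0, 0, 0]},
  ],
)

```text
time: 19.7
tool_pos: [0.4953, 0.1957, 0.0878]
ee_rot: [-1.313, -0.005, -0.137]
wrist_force: [1.6, 12.4, 7.6]
width: 0.0117
```

```bash
python3 snap.py scene:13 top:13; python3 -c "
import cv2,numpy as np
im=cv2.imread('pics/scene13.png');a=cv2.resize(im[170:270,320:460],None,fx=4,fy=4,interpolation=2)
im=cv2.imread('pics/top13.png');b=cv2.resize(im[200:300,250:340],None,fx=4,fy=4,interpolation=2);c=np.zeros((400,920,3),np.uint8)
cv2.imwrite('pics/s13.png',np.hstack([a[:,:440],b]))"
```

```text
19.7 [0.4953 0.1957 0.0878] [-75.2573  -0.307   -7.8444] 0.011731620460581875 [ 1.6255 12.3539  7.6001] [0.1089 0.0324 1.705  0.2549 1.3424 0.1948]
```

View pics/s13.png

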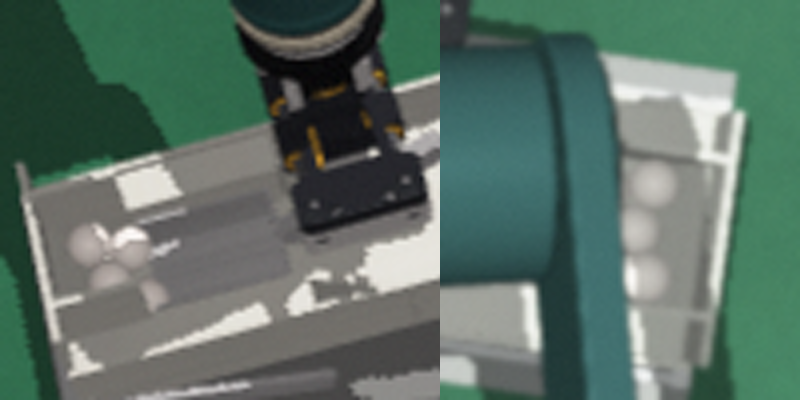

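Call:
step_arm(
  commands=[
    {"xyz": [-0.0004, -0.0029, -0.0007], "twist": [0, 0, 0]},
    {"xyz": [-0.0008, -0.0058, -0.0014], "twist": [0, 0, 0]},
    {"xyz": [-0.0012, -0.0087, -0.0022], "twist": [0, 0, 0]},
    {"xyz": [-0.0016, -0.0115, -0.0029], "twist": [0, 0, 0]},
    {"xyz": [-0.002, -0.0144, -0.0036], "twist": [0, 0, 0]},
    {"xyz": [-0.002, -0.0144, -0.0036], "twist": [0, 0, 0]},
  ],
)

```text
time: 20.3
tool_pos: [0.4919, 0.1799, 0.083]
ee_rot: [-1.319, -0.002, -0.136]
wrist_force: [-2.6, 6.6, 9.5]
width: 0.0116
```

```bash
python3 snap.py scene:14 ; python3 -c "
import cv2,numpy as np
im=cv2.imread('pics/scene14.png');a=cv2.resize(im[170:270,320:440],None,fx=6,fy=6,interpolation=2)
cv2.imwrite('pics/s14.png',a)"
```

```text
20.3 [0.4919 0.1799 0.083 ] [-75.5457  -0.1319  -7.7951] 0.011610232721468687 [-2.584   6.5545  9.4916] [0.0801 0.0249 1.722  0.2524 1.3444 0.1651]
```

View pics/s14.png

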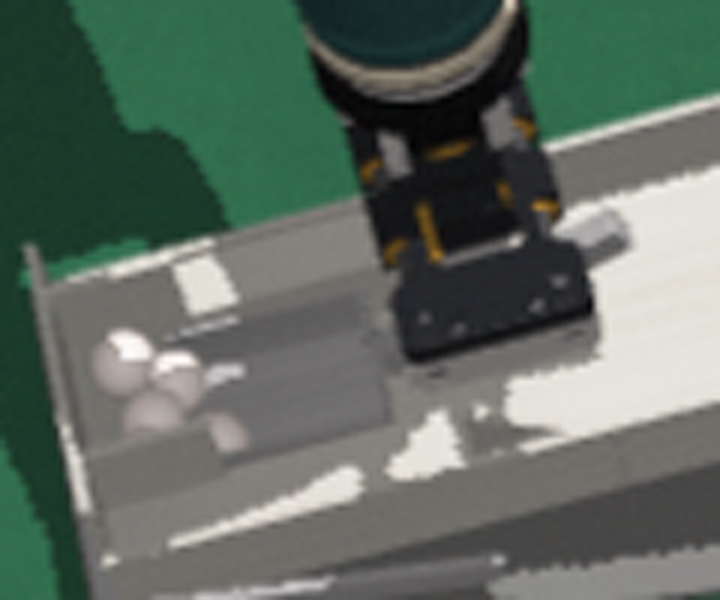

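Call:
step_arm(
  commands=[
    {"xyz": [-0.0004, -0.0029, -0.0007], "twist": [0, 0, 0]},
    {"xyz": [-0.0008, -0.0058, -0.0014], "twist": [0, 0, 0]},
    {"xyz": [-0.0012, -0.0087, -0.0022], "twist": [0, 0, 0]},
    {"xyz": [-0.0015, -0.011, -0.0028], "twist": [0, 0, 0]},
    {"xyz": [-0.0015, -0.011, -0.0028], "twist": [0, 0, 0]},
    {"xyz": [-0.0015, -0.011, -0.0028], "twist": [0, 0, 0]},
  ],
)

```text
time: 20.85
tool_pos: [0.4905, 0.1713, 0.0812]
ee_rot: [-1.313, -0.002, -0.136]
wrist_force: [-1.1, 14.6, 10.0]
width: 0.0116
```

```bash
python3 snap.py scene:15 top:15; python3 -c "
import cv2,numpy as np
im=cv2.imread('pics/scene15.png');a=cv2.resize(im[180:260,320:420],None,fx=5,fy=5,interpolation=2)
im=cv2.imread('pics/top15.png');b=cv2.resize(im[220:300,270:330],None,fx=5,fy=5,interpolation=2)
cv2.imwrite('pics/s15.png',np.hstack([a,b]))"
```

```text
20.85 [0.4905 0.1713 0.0812] [-75.2211  -0.1156  -7.7724] 0.011630451238152833 [-1.1033 14.5775 10.026 ] [0.0588 0.0192 1.7325 0.2593 1.3445 0.1415]
```

View pics/s15.png

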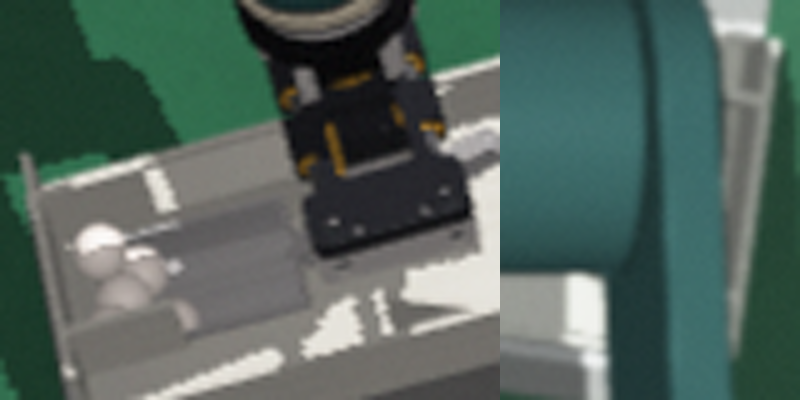

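```bash
cat > balls.py <<'E'
import sys
from h import *
O=np.array([.495,.2066]); a=np.radians(82.2); xs=np.array([np.cos(a),np.sin(a)]);ys=np.array([-xs[1],xs[0]])
c,s=np.cos(np.radians(14)),np.sin(np.radians(14))
n=sys.argv[1]; z=load(n); C=cloud(z)
X=(C[...,:2]-O)@xs;Y=(C[...,:2]-O)@ys;Z=C[...,2]-.006
px=(X+.18)*c+Z*s-.165; pz=-(X+.18)*s+Z*c
f=eval(sys.argv[2]) # (u,v) list
for u,v in f: print((u,v),'pan x,y,z',(1000*np.array([px[v,u],Y[v,u],pz[v,u]])).round(0))
E
python3 balls.py scene15 "[(340,228),(340,232),(348,232),(348,235),(345,240),(344,238),(357,243),(356,241),(336,230)]"; python3 -c "
import cv2,numpy as np
im=cv2.imread('pics/scene15.png');a=cv2.resize(im[215:260,320:385],None,fx=12,fy=12,interpolation=2)
cv2.imwrite('pics/s15b.png',a)"
```

```text
(340, 228) pan x,y,z [-135.   21.   50.]
(340, 232) pan x,y,z [-138.   14.   45.]
(348, 232) pan x,y,z [-120.   15.   34.]
(348, 235) pan x,y,z [-122.    8.   32.]
(345, 240) pan x,y,z [-131.   -9.   41.]
(344, 238) pan x,y,z [-132.   -1.   38.]
(357, 243) pan x,y,z [-106.  -17.   28.]
(356, 241) pan x,y,z [-108.  -10.   26.]
(336, 230) pan x,y,z [-146.   21.   47.]
```

View pics/s15b.png

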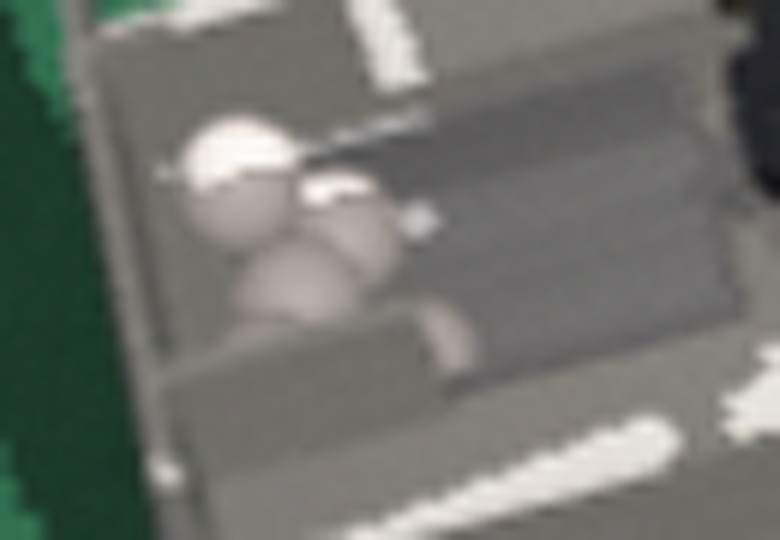

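Run:
```python
import numpy as np
c,s=np.cos(np.radians(14)),np.sin(np.radians(14)); a=np.radians(82.2)
cmd=np.array([.4893,.1651,.0776]);O=np.array([.495,.2066])
ks=[(0,-132,5),(5,-138,13),(10,-143,20.5),(15,-148.5,28),(20,-154,36.5),(26,-159.5,46),(32,-159.5,61),(34,-159,76),(34,-157,95)]
ph=np.array([k[0] for k in ks]);t=np.arange(len(ks))
for tt in [.5,1,1.5,2,2.5,3,3.5,4,4.5,5,5.5,6,6.5,7,7.5,8]:
    f,nx,nz=[np.interp(tt,t,[k[i] for k in ks]) for i in range(3)]
    F=np.radians(f); T=np.array([nx,nz])+125.5*np.array([np.cos(F),-np.sin(F)])+34*np.array([np.sin(F),np.cos(F)])
    X=-180+(T[0]+165)*c-T[1]*s; Z=6+(T[0]+165)*s+T[1]*c
    w=np.array([O[0]+X/1e3*np.cos(a),O[1]+X/1e3*np.sin(a),Z/1e3])
    print(tt,f,'TCPpan',T.round(1),'shift',(w-cmd).round(4),'tw',(f*np.array([-.9907,.1357])).round(1))
```

```text
0.5 2.5 TCPpan [-8.1 37.5] shift [0.0007 0.005  0.0027] tw [-2.5  0.3]
1 5.0 TCPpan [-10.   35.9] shift [0.0005 0.0035 0.0008] tw [-5.   0.7]
1.5 7.5 TCPpan [-11.6  34.1] shift [ 0.0003  0.0024 -0.0014] tw [-7.4  1. ]
2 10.0 TCPpan [-13.5  32.2] shift [ 0.0002  0.0011 -0.0037] tw [-9.9  1.4]
2.5 12.5 TCPpan [-15.9  30.3] shift [-0.0001 -0.0007 -0.0061] tw [-12.4   1.7]
3 15.0 TCPpan [-18.5  28.4] shift [-0.0004 -0.0028 -0.0086] tw [-14.9   2. ]
3.5 17.5 TCPpan [-21.3  26.9] shift [-0.0007 -0.0052 -0.0107] tw [-17.3   2.4]
4 20.0 TCPpan [-24.4  25.5] shift [-0.0011 -0.0078 -0.0128] tw [-19.8   2.7]
4.5 23.0 TCPpan [-27.9  23.5] shift [-0.0015 -0.0107 -0.0156] tw [-22.8   3.1]
5 26.0 TCPpan [-31.8  21.5] shift [-0.0019 -0.0139 -0.0185] tw [-25.8   3.5]
5.5 29.0 TCPpan [-33.3  22.4] shift [-0.0021 -0.0155 -0.018 ] tw [-28.7   3.9]
6 32.0 TCPpan [-35.1  23.3] shift [-0.0024 -0.0175 -0.0175] tw [-31.7   4.3]
6.5 33.0 TCPpan [-35.5  28.7] shift [-0.0026 -0.0192 -0.0125] tw [-32.7   4.5]
7 34.0 TCPpan [-35.9  34. ] shift [-0.0029 -0.0209 -0.0074] tw [-33.7   4.6]
7.5 34.0 TCPpan [-34.9  43.5] shift [-0.003  -0.0222  0.0021] tw [-33.7   4.6]
8 34.0 TCPpan [-33.9  53. ] shift [-0.0032 -0.0236  0.0115] tw [-33.7   4.6]
```

Call:
step_arm(
  commands=[
    {"xyz": [0.0005, 0.003, 0.0015], "twist": [-2.5, 0.3, 0]},
    {"xyz": [0.0004, 0.003, 0.0008], "twist": [-5, 0.7, 0]},
    {"xyz": [0.0003, 0.0022, -0.0014], "twist": [-7.4, 1, 0]},
    {"xyz": [0.0002, 0.0011, -0.0037], "twist": [-9.9, 1.4, 0]},
    {"xyz": [-0.0001, -0.0007, -0.006], "twist": [-12.4, 1.7, 0]},
    {"xyz": [-0.0004, -0.0028, -0.0084], "twist": [-14.9, 2, 0]},
    {"xyz": [-0.0007, -0.0052, -0.0105], "twist": [-17.3, 2.4, 0]},
    {"xyz": [-0.0011, -0.0078, -0.0126], "twist": [-19.8, 2.7, 0]},
    {"xyz": [-0.0011, -0.0078, -0.0126], "twist": [-19.8, 2.7, 0]},
  ],
)

```text
time: 21.7
tool_pos: [0.4903, 0.1623, 0.065]
ee_rot: [-1.668, -0.004, -0.132]
wrist_force: [3.5, 8.5, 0.8]
width: 0.0117
```

```bash
python3 snap.py scene:16; python3 -c "
import cv2,numpy as np
im=cv2.imread('pics/scene16.png');a=cv2.resize(im[195:265,315:405],None,fx=8,fy=8,interpolation=2)
cv2.imwrite('pics/s16.png',a)"
```

```text
21.7 [0.4903 0.1623 0.065 ] [-95.5858  -0.2578  -7.5657] 0.01167278971014205 [3.5196 8.4668 0.8236] [ 0.2706  0.1233  1.6351 -0.0925  1.418   0.4186]
```

View pics/s16.png

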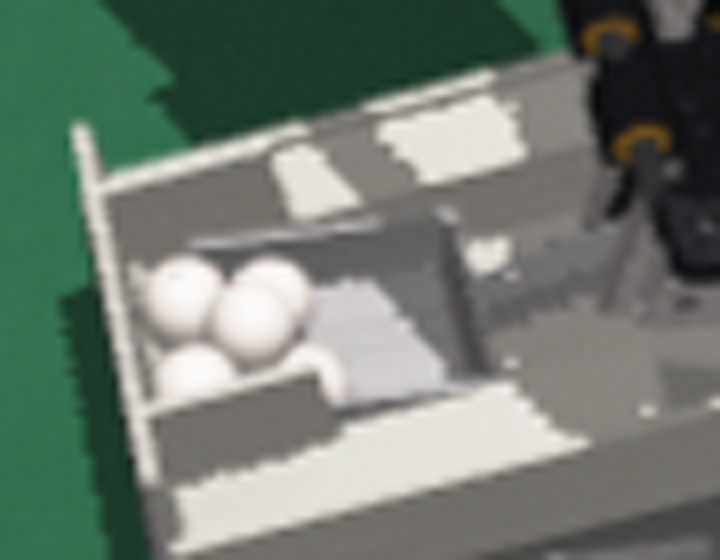

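Call:
step_arm(
  commands=[
    {"xyz": [-0.0004, -0.0029, -0.0028], "twist": [-3, 0.4, 0]},
    {"xyz": [-0.0008, -0.006, -0.0057], "twist": [-6, 0.8, 0]},
    {"xyz": [-0.001, -0.0075, -0.0052], "twist": [-8.9, 1.2, 0]},
    {"xyz": [-0.0013, -0.0092, -0.0049], "twist": [-11.9, 1.6, 0]},
    {"xyz": [-0.0014, -0.0095, -0.002], "twist": [-14.9, 2, 0]},
    {"xyz": [-0.0014, -0.0095, 0.001], "twist": [-16.8, 2.3, 0]},
    {"xyz": [-0.0014, -0.0095, 0.004], "twist": [-16.8, 2.3, 0]},
    {"xyz": [-0.0014, -0.0095, 0.006], "twist": [-16.8, 2.3, 0]},
  ],
)

```text
time: 22.42
tool_pos: [0.4868, 0.1486, 0.0701]
ee_rot: [-1.971, 0.001, -0.135]
wrist_force: [-0.4, -0.7, -3.9]
width: 0.0117
```

```bash
python3 snap.py scene:17; python3 -c "
import cv2,numpy as np
im=cv2.imread('pics/scene17.png');a=cv2.resize(im[195:265,315:405],None,fx=8,fy=8,interpolation=2)
cv2.imwrite('pics/s17.png',a)"
```

```text
22.4167 [0.4868 0.1486 0.0701] [-112.9122    0.0459   -7.7276] 0.011668683481502587 [-0.3871 -0.6766 -3.8563] [ 0.4092  0.2412  1.5401 -0.3392  1.576   0.5792]
```

View pics/s17.png

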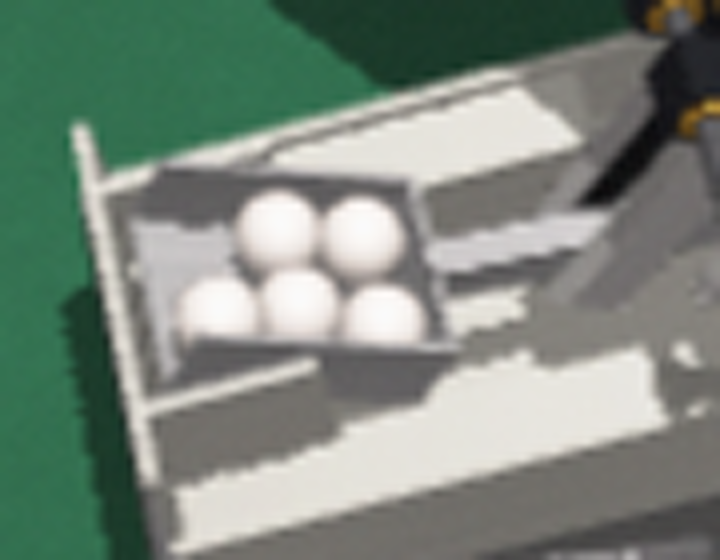

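Call:
step_arm(
  commands=[
    {"xyz": [0, 0.001, 0.005], "twist": [0, 0, 0]},
    {"xyz": [0, 0.002, 0.013], "twist": [0, 0, 0]},
    {"xyz": [0, 0.002, 0.025], "twist": [0, 0, 0]},
    {"xyz": [0, 0.002, 0.04], "twist": [0, 0, 0]},
    {"xyz": [0, 0.002, 0.055], "twist": [0, 0, 0]},
    {"xyz": [0, 0.002, 0.07], "twist": [0, 0, 0]},
    {"xyz": [0, 0.002, 0.085], "twist": [0, 0, 0]},
    {"xyz": [0, 0.002, 0.1], "twist": [0, 0, 0]},
    {"xyz": [0, 0.002, 0.115], "twist": [0, 0, 0]},
    {"xyz": [0, 0.002, 0.128], "twist": [0, 0, 0]},
    {"xyz": [0, 0.002, 0.136], "twist": [0, 0, 0]},
    {"xyz": [0, 0.002, 0.14], "twist": [0, 0, 0]},
  ],
)

```text
time: 23.47
tool_pos: [0.4875, 0.1503, 0.2129]
ee_rot: [-1.969, -0.003, -0.136]
wrist_force: [0.6, -0.6, -2.7]
width: 0.0121
```

```bash
python3 snap.py scene:18; python3 scoop.py scene18 "[.4868,.1498,.211]" -22.9 82.2; python3 -c "
import cv2,numpy as np
im=cv2.imread('pics/scene18.png');a=cv2.resize(im[120:270,300:480],None,fx=4,fy=4,interpolation=2)
cv2.imwrite('pics/s18.png',a)"
```

```text
23.4667 [0.4875 0.1503 0.2129] [-112.8366   -0.1882   -7.7958] 0.012080807605992701 [ 0.5902 -0.6327 -2.7117] [ 0.4119  0.1563  1.3484 -0.3519  1.8338  0.4901]
all 1311 [-0.1213 -0.0845 -0.0317] [-0.0333 -0.0042  0.0307] [-0.0401 -0.0163  0.0009]
floor 139 [-0.0415 -0.0365 -0.0221] slope x deg 11.33356053990089 y -8.903159304570094
px 333 382 175 209
```

View pics/s18.png

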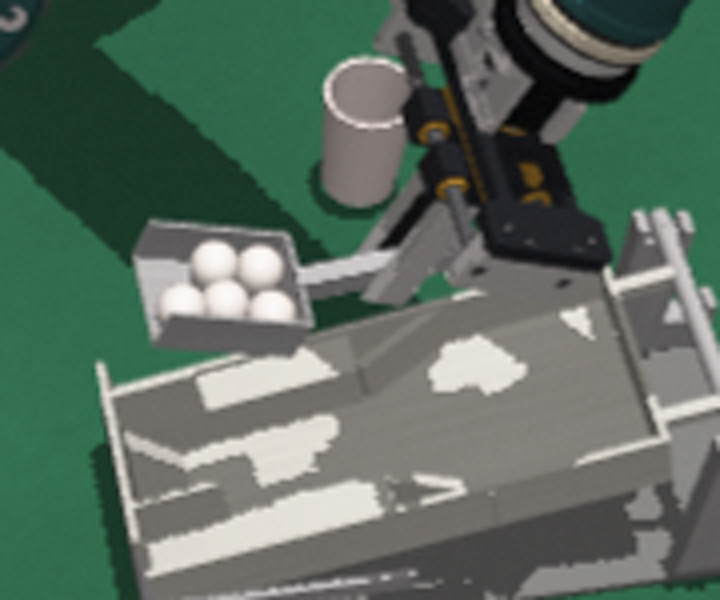

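```bash
cat >> scoop.py <<'E'
for lo,hi in [(-.13,-.12),(-.12,-.112),(-.112,-.104)]:
    g=(X>lo)&(X<hi)&(abs(Y)<.025)&(Z>-.06)&(Z<-.02); print('nosefloor',lo,g.sum(),p(Z[g]) if g.sum() else 0)
for sgn in (1,-1):
    g=(abs(Y*sgn-.030)<.0025)&(X>-.125)&(X<-.045)&(Z>-.02)&(Z<.01)
    if g.sum()>8: 
        k=np.polyfit(X[g],Z[g],1); print('rim',sgn,g.sum(),np.degrees(np.arctan(k[0])).round(1),np.polyval(k,-.0855).round(4))
E
python3 scoop.py scene18 "[.4875,.1503,.2129]" -22.8 82.2|tail -5;python3 scoop.py scene11 "[.4995,.2385,.2317]" 13.9 82.1 | tail -5
```

```text
nosefloor -0.13 9 [-0.0399 -0.0362 -0.0214]
nosefloor -0.12 72 [-0.043  -0.0395 -0.0213]
nosefloor -0.112 24 [-0.0434 -0.0386 -0.0244]
rim 1 101 3.1 -0.0142
rim -1 118 2.2 -0.0146
nosefloor -0.13 33 [-0.0378 -0.0324 -0.024 ]
nosefloor -0.12 52 [-0.036  -0.0315 -0.0243]
nosefloor -0.112 50 [-0.0365 -0.0329 -0.0278]
rim 1 111 0.0 -0.0116
rim -1 126 1.3 -0.0113
```

```bash
cat > pour.py <<'E'
import numpy as np
a=np.radians(82.2);xs=np.array([np.cos(a),np.sin(a)])
N=np.array([.4324,-.0977]); cmd=np.array([.4868,.1498,.2110])
for th,nz in [(-22.9,.15),(-15,.125),(-10,.11),(-5,.098),(-2.5,.09),(0,.085),(2.5,.081),(5,.078),(10,.073),(15,.07),(20,.068),(25,.068)]:
    t=np.radians(th);c,s=np.cos(t),np.sin(t)
    off=123*np.array([c,s])+41*np.array([-s,c])
    w=np.r_[N+off[0]/1e3*xs, nz+off[1]/1e3]
    print(th,nz,w.round(4),(w-cmd).round(4),'dth',th+22.9,((th+22.9)*np.array([.9907,-.1357])).round(1))
E
python3 pour.py
```

```text
-22.9 0.15 [0.4499 0.0304 0.1399] [-0.0369 -0.1194 -0.0711] dth 0.0 [ 0. -0.]
-15 0.125 [0.45   0.0305 0.1328] [-0.0368 -0.1193 -0.0782] dth 7.899999999999999 [ 7.8 -1.1]
-10 0.11 [0.4498 0.0294 0.129 ] [-0.037  -0.1204 -0.082 ] dth 12.899999999999999 [12.8 -1.8]
-5 0.098 [0.4495 0.0272 0.1281] [-0.0373 -0.1226 -0.0829] dth 17.9 [17.7 -2.4]
-2.5 0.09 [0.4493 0.0258 0.1256] [-0.0375 -0.124  -0.0854] dth 20.4 [20.2 -2.8]
0 0.085 [0.4491 0.0242 0.126 ] [-0.0377 -0.1256 -0.085 ] dth 22.9 [22.7 -3.1]
2.5 0.081 [0.4488 0.0223 0.1273] [-0.038  -0.1275 -0.0837] dth 25.4 [25.2 -3.4]
5 0.078 [0.4485 0.0202 0.1296] [-0.0383 -0.1296 -0.0814] dth 27.9 [27.6 -3.8]
10 0.073 [0.4479 0.0153 0.1347] [-0.0389 -0.1345 -0.0763] dth 32.9 [32.6 -4.5]
15 0.07 [0.4471 0.0095 0.1414] [-0.0397 -0.1403 -0.0696] dth 37.9 [37.5 -5.1]
20 0.068 [0.4462 0.0029 0.1486] [-0.0406 -0.1469 -0.0624] dth 42.9 [42.5 -5.8]
25 0.068 [ 0.4452 -0.0044  0.1571] [-0.0416 -0.1542 -0.0539] dth 47.9 [47.5 -6.5]
```

Call:
step_arm(
  commands=[
    {"xyz": [-0.001, -0.003, 0], "twist": [0, 0, 0]},
    {"xyz": [-0.003, -0.01, -0.002], "twist": [0, 0, 0]},
    {"xyz": [-0.006, -0.02, -0.006], "twist": [0, 0, 0]},
    {"xyz": [-0.01, -0.033, -0.013], "twist": [0, 0, 0]},
    {"xyz": [-0.014, -0.047, -0.022], "twist": [0, 0, 0]},
    {"xyz": [-0.019, -0.061, -0.032], "twist": [0, 0, 0]},
    {"xyz": [-0.024, -0.076, -0.043], "twist": [0, 0, 0]},
    {"xyz": [-0.028, -0.09, -0.053], "twist": [0, 0, 0]},
    {"xyz": [-0.032, -0.103, -0.061], "twist": [0, 0, 0]},
    {"xyz": [-0.035, -0.112, -0.067], "twist": [0, 0, 0]},
    {"xyz": [-0.037, -0.118, -0.07], "twist": [0, 0, 0]},
    {"xyz": [-0.037, -0.1194, -0.071], "twist": [0, 0, 0]},
  ],
)

```text
time: 24.52
tool_pos: [0.4486, 0.0296, 0.1385]
ee_rot: [-1.972, 0.002, -0.137]
wrist_force: [0.4, 0.7, -2.8]
width: 0.012
```

```bash
python3 snap.py scene:19 top:19; python3 scoop.py scene19 "[.4499,.0304,.1399]" -22.9 82.2;  python3 -c "
import cv2,numpy as np
im=cv2.imread('pics/scene19.png');a=cv2.resize(im[150:290,220:420],None,fx=4,fy=4,interpolation=2)
cv2.imwrite('pics/s19.png',a)"
```

```text
24.5167 [0.4486 0.0296 0.1385] [-112.9927    0.1102   -7.8574] 0.011986852009272086 [ 0.424   0.6698 -2.8087] [ 0.2191  0.008   1.6579 -0.3746  1.6207  0.3644]
all 1207 [-0.1212 -0.0838 -0.0324] [-0.0317 -0.0014  0.0331] [-0.0431 -0.0194 -0.0023]
floor 159 [-0.0445 -0.0376 -0.0221] slope x deg 13.897454209186487 y -14.216563785417366
px 275 321 196 228
nosefloor -0.13 21 [-0.0425 -0.0379 -0.0205]
nosefloor -0.12 56 [-0.0452 -0.0402 -0.0202]
nosefloor -0.112 22 [-0.044  -0.039  -0.0203]
rim 1 89 1.4 -0.0146
rim -1 90 2.9 -0.0153
```

View pics/s19.png

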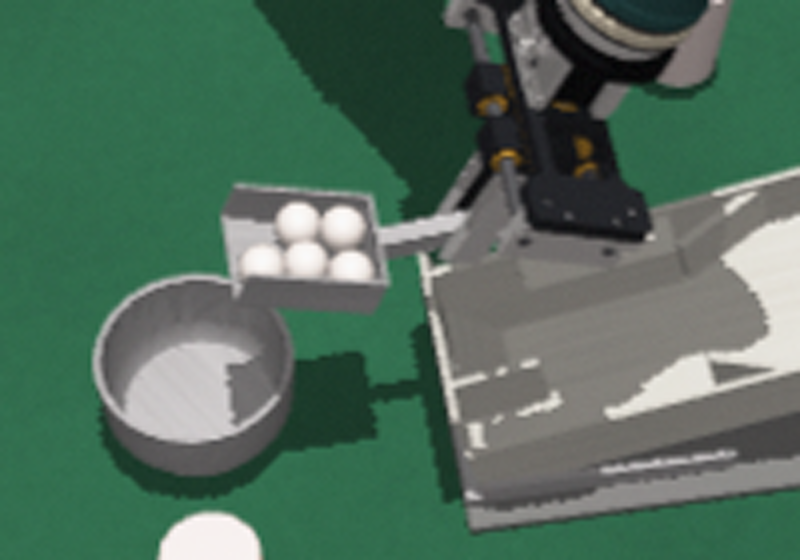

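View pics/top19.png

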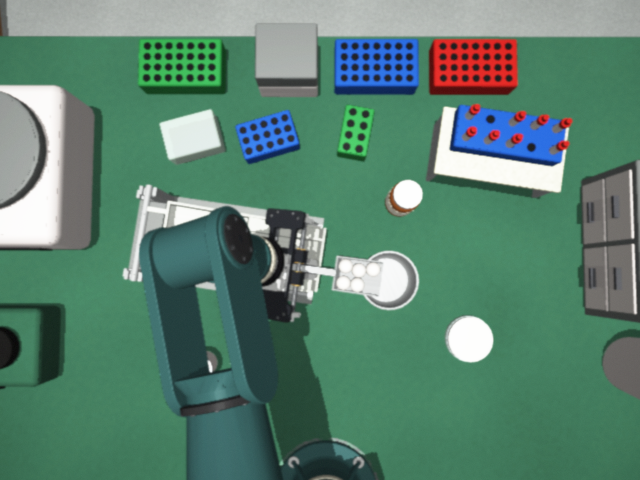

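```bash
python3 -c "
from h import *
z=load('top19'); print(onplane(z,381,260,.16),onplane(z,381,292,.16),onplane(z,381,275,.15))"
```

```text
[ 0.46501331 -0.09550591  0.16      ] [ 0.40839752 -0.09532118  0.16      ] [ 0.43842618 -0.09653545  0.15      ]
```

Call:
step_arm(
  commands=[
    {"xyz": [0, 0, -0.0035], "twist": [3.9, -0.5, 0]},
    {"xyz": [0, 0, -0.0072], "twist": [7.8, -1.1, 0]},
    {"xyz": [0, -0.0005, -0.0092], "twist": [10.3, -1.4, 0]},
    {"xyz": [0, -0.001, -0.011], "twist": [12.8, -1.8, 0]},
    {"xyz": [-0.0001, -0.0021, -0.0115], "twist": [15.2, -2.1, 0]},
    {"xyz": [-0.0003, -0.0032, -0.0119], "twist": [17.7, -2.4, 0]},
    {"xyz": [-0.0004, -0.0039, -0.013], "twist": [18.9, -2.6, 0]},
    {"xyz": [-0.0005, -0.0046, -0.0144], "twist": [20.2, -2.8, 0]},
    {"xyz": [-0.0006, -0.0054, -0.0142], "twist": [21.4, -2.9, 0]},
    {"xyz": [-0.0007, -0.0062, -0.014], "twist": [22.7, -3.1, 0]},
    {"xyz": [-0.0008, -0.007, -0.0134], "twist": [23.9, -3.3, 0]},
    {"xyz": [-0.001, -0.0081, -0.0127], "twist": [25.2, -3.4, 0]},
  ],
)

```text
time: 25.62
tool_pos: [0.4489, 0.0228, 0.1269]
ee_rot: [-1.526, 0.001, -0.135]
wrist_force: [-0.1, -0.2, -2.9]
width: 0.0116
```

```bash
python3 snap.py scene:20; python3 -c "
import cv2,numpy as np
im=cv2.imread('pics/scene20.png');a=cv2.resize(im[150:290,220:420],None,fx=4,fy=4,interpolation=2)
cv2.imwrite('pics/s20.png',a)"
```

```text
25.6167 [0.4489 0.0228 0.1269] [-87.4082   0.0363  -7.7358] 0.011603529554144615 [-0.0606 -0.2223 -2.8846] [-0.1102 -0.1107  1.7399  0.0453  1.5119  0.0221]
```

View pics/s20.png

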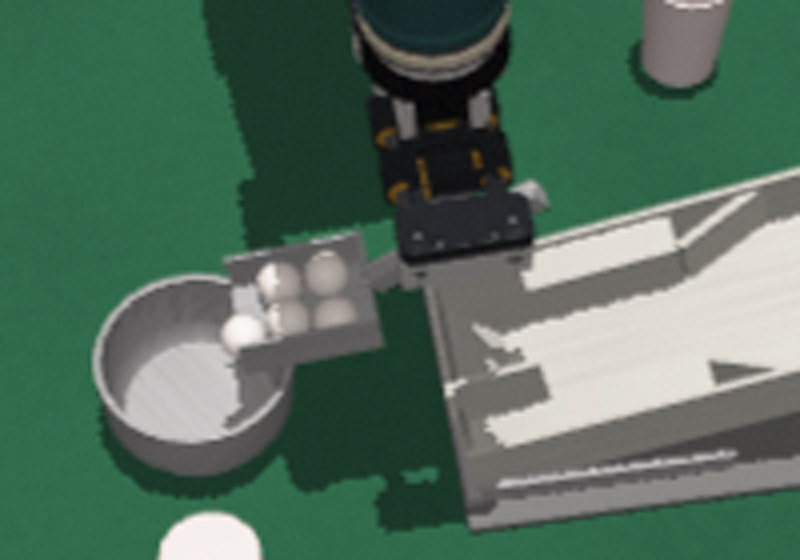

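Call:
step_arm(
  commands=[
    {"xyz": [-0.0001, -0.001, 0.0011], "twist": [1.2, -0.2, 0]},
    {"xyz": [-0.0003, -0.0021, 0.0023], "twist": [2.5, -0.3, 0]},
    {"xyz": [-0.0004, -0.0033, 0.0035], "twist": [3.7, -0.5, 0]},
    {"xyz": [-0.0006, -0.0045, 0.0048], "twist": [4.9, -0.7, 0]},
    {"xyz": [-0.0009, -0.007, 0.0074], "twist": [7.4, -1, 0]},
    {"xyz": [-0.0013, -0.0099, 0.0107], "twist": [9.9, -1.3, 0]},
    {"xyz": [-0.0017, -0.0128, 0.0141], "twist": [12.4, -1.7, 0]},
    {"xyz": [-0.0021, -0.016, 0.0177], "twist": [14.8, -2, 0]},
    {"xyz": [-0.0026, -0.0194, 0.0213], "twist": [17.3, -2.4, 0]},
    {"xyz": [-0.0026, -0.0194, 0.0213], "twist": [17.3, -2.4, 0]},
  ],
)

```text
time: 26.5
tool_pos: [0.4467, 0.0012, 0.1486]
ee_rot: [-1.222, -0.001, -0.139]
wrist_force: [-0.9, -0.5, -0.8]
width: 0.0118
```

```bash
python3 snap.py scene:21 top:21; python3 -c "
import cv2,numpy as np
im=cv2.imread('pics/scene21.png');a=cv2.resize(im[150:290,220:350],None,fx=4,fy=4,interpolation=2)
im=cv2.imread('pics/top21.png');b=cv2.resize(im[200:340,330:430],None,fx=4,fy=4,interpolation=2)
cv2.imwrite('pics/s21.png',np.hstack([a,b])[:, :800])"
```

```text
26.5 [0.4467 0.0012 0.1486] [-70.0338  -0.083   -7.9652] 0.011755289500831346 [-0.9182 -0.5339 -0.8278] [-0.3881 -0.1163  1.7419  0.3378  1.6021 -0.2533]
```

View pics/s21.png

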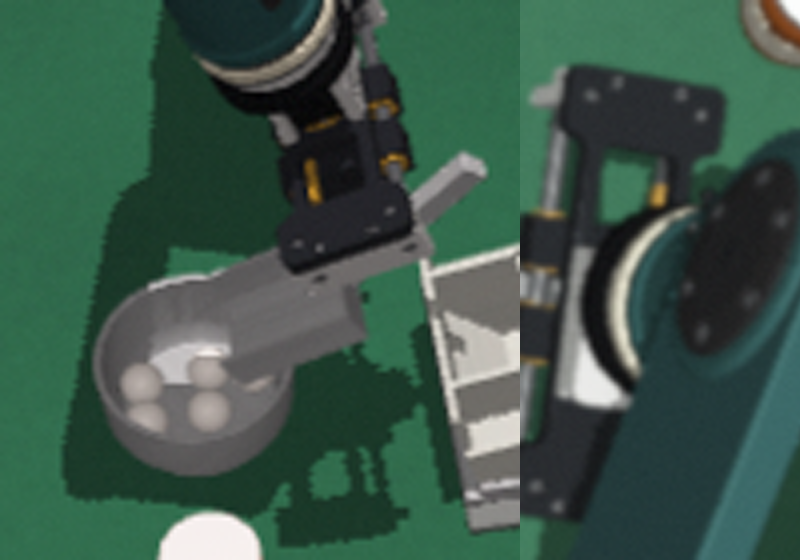

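Call:
step_arm(
  commands=[
    {"xyz": [0, 0.001, 0.01], "twist": [0, 0, 0]},
    {"xyz": [0, 0.003, 0.025], "twist": [0, 0, 0]},
    {"xyz": [0, 0.005, 0.045], "twist": [-3, 0.4, 0]},
    {"xyz": [-0.005, 0.01, 0.065], "twist": [-7, 1, 0]},
    {"xyz": [-0.015, 0.02, 0.08], "twist": [-12, 1.6, 0]},
    {"xyz": [-0.03, 0.03, 0.08], "twist": [-17, 2.3, 0]},
    {"xyz": [-0.05, 0.04, 0.08], "twist": [-22.8, 3.1, 0]},
    {"xyz": [-0.075, 0.05, 0.08], "twist": [-22.8, 3.1, 0]},
    {"xyz": [-0.1, 0.058, 0.08], "twist": [-22.8, 3.1, 0]},
    {"xyz": [-0.117, 0.062, 0.08], "twist": [-22.8, 3.1, 0]},
    {"xyz": [-0.124, 0.062, 0.08], "twist": [-22.8, 3.1, 0]},
    {"xyz": [-0.124, 0.062, 0.08], "twist": [-22.8, 3.1, 0]},
  ],
)

```text
time: 27.6
tool_pos: [0.3216, 0.0661, 0.2292]
ee_rot: [-1.623, -0.003, -0.133]
wrist_force: [-0.0, -0.8, -1.0]
width: 0.0119
```

```bash
python3 snap.py scene:22 top:22; python3 scoop.py scene22 "[.3222,.0649,.2286]" -3 82.2;  python3 -c "
import cv2,numpy as np
im=cv2.imread('pics/scene22.png');a=cv2.resize(im[100:290,200:360],None,fx=3,fy=3,interpolation=2)
im=cv2.imread('pics/top22.png');b=cv2.resize(im[220:340,340:440],None,fx=3,fy=3,interpolation=2)
b=np.vstack([b,np.zeros((210,300,3),np.uint8)])
cv2.imwrite('pics/s22.png',np.hstack([a,b])[:, :800])"
```

```text
27.6 [0.3216 0.0661 0.2292] [-93.013  -0.184  -7.628] 0.011880000287905139 [-0.0269 -0.8316 -1.0044] [ 0.0843 -0.4147  1.7713 -0.0534  1.7929  0.206 ]
all 1124 [-0.1192 -0.0774 -0.0324] [-0.033   0.0087  0.033 ] [-0.0416 -0.0294 -0.0009]
floor 280 [-0.0429 -0.0367 -0.0313] slope x deg 3.6520359177205215 y -0.919127101970564
px 276 318 132 164
nosefloor -0.13 0 0
nosefloor -0.12 36 [-0.0431 -0.0384 -0.0352]
nosefloor -0.112 37 [-0.0426 -0.038  -0.0342]
rim 1 97 1.4 -0.0141
rim -1 116 1.3 -0.0141
```

View pics/s22.png

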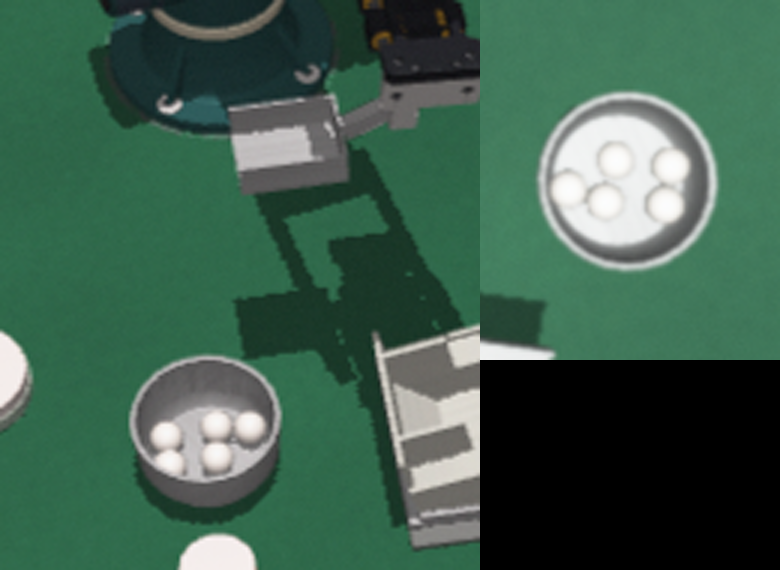

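View pics/top22.png

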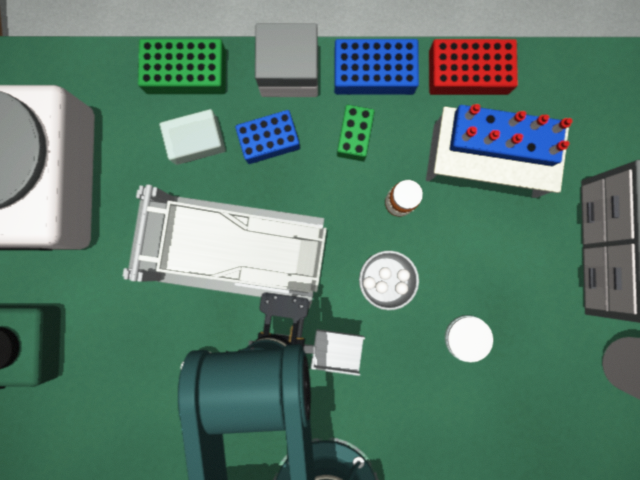

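Call:
step_arm(
  commands=[
    {"xyz": [0, 0, -0.015], "twist": [0, 0, 0]},
    {"xyz": [0, 0, -0.04], "twist": [0, 0, 0]},
    {"xyz": [0, 0, -0.07], "twist": [0, 0, 0]},
    {"xyz": [0, 0, -0.1], "twist": [0, 0, 0]},
    {"xyz": [0, 0, -0.13], "twist": [0, 0, 0]},
    {"xyz": [0, 0, -0.155], "twist": [0, 0, 0]},
    {"xyz": [0, 0, -0.172], "twist": [0, 0, 0]},
    {"xyz": [0, 0, -0.18], "twist": [0, 0, 0]},
    {"xyz": [0, 0, -0.183], "twist": [0, 0, 0]},
    {"xyz": [0, 0, -0.185], "twist": [0, 0, 0]},
    {"xyz": [0, 0, -0.187], "twist": [0, 0, 0]},
    {"xyz": [0, 0, -0.187], "twist": [0, 0, 0]},
  ],
)

```text
time: 28.7
tool_pos: [0.3233, 0.0653, 0.042]
ee_rot: [-1.624, -0.002, -0.136]
wrist_force: [-0.9, 0.2, 0.0]
width: 0.0118
```

Call:
step_arm(
  commands=[
    {"xyz": [0, 0, -0.001], "twist": [0, 0, 0]},
    {"xyz": [0, 0, -0.002], "twist": [0, 0, 0]},
    {"xyz": [0, 0, -0.002], "twist": [0, 0, 0]},
  ],
)

```text
time: 28.95
tool_pos: [0.3226, 0.0654, 0.0395]
ee_rot: [-1.624, -0.001, -0.135]
wrist_force: [0.3, 0.2, -0.9]
width: 0.0117
```

Call:
step_arm(
  commands=[
    {"xyz": [0, 0, -0.001], "twist": [0, 0, 0]},
    {"xyz": [0, 0, -0.002], "twist": [0, 0, 0]},
    {"xyz": [0, 0, -0.002], "twist": [0, 0, 0]},
  ],
)

```text
time: 29.2
tool_pos: [0.3222, 0.0653, 0.0369]
ee_rot: [-1.624, -0.0, -0.135]
wrist_force: [-0.1, -0.6, -0.6]
width: 0.0114
```

Call:
step_arm(
  commands=[
    {"xyz": [0, 0, -0.001], "twist": [0, 0, 0]},
    {"xyz": [0, 0, -0.002], "twist": [0, 0, 0]},
    {"xyz": [0, 0, -0.002], "twist": [0, 0, 0]},
  ],
)

```text
time: 29.45
tool_pos: [0.3221, 0.0653, 0.0348]
ee_rot: [-1.624, 0.0, -0.135]
wrist_force: [0.4, 0.6, -1.4]
width: 0.0115
```

Call:
step_arm(
  commands=[
    {"xyz": [0, 0, -0.001], "twist": [0, 0, 0]},
    {"xyz": [0, 0, -0.0015], "twist": [0, 0, 0]},
    {"xyz": [0, 0, -0.0015], "twist": [0, 0, 0]},
  ],
)

```text
time: 29.7
tool_pos: [0.3225, 0.0654, 0.0339]
ee_rot: [-1.624, -0.001, -0.136]
wrist_force: [0.3, 0.1, -0.6]
width: 0.0114
```

```bash
python3 snap.py scene:23;python3 scoop.py scene23 "[.3222,.0653,.034]" -3 82.2; python3 -c "
import cv2,numpy as np
im=cv2.imread('pics/scene23.png');a=cv2.resize(im[110:230,250:400],None,fx=5,fy=5,interpolation=2)
cv2.imwrite('pics/s23.png',a)"
```

```text
29.7 [0.3225 0.0654 0.0339] [-93.0411  -0.0373  -7.7658] 0.011367793095049561 [ 0.2709  0.1299 -0.6064] [ 0.0819 -0.3093  2.0935 -0.053   1.3684  0.2284]
all 1319 [-0.1384 -0.0838 -0.0313] [-0.0438 -0.0004  0.0401] [-0.0444 -0.0358 -0.0016]
floor 274 [-0.0429 -0.0372 -0.0296] slope x deg 2.938026535431573 y -1.678896262459554
px 273 319 186 221
nosefloor -0.13 63 [-0.0467 -0.0415 -0.0349]
nosefloor -0.12 34 [-0.042  -0.0386 -0.0353]
nosefloor -0.112 35 [-0.0443 -0.0378 -0.0314]
rim 1 60 2.2 -0.014
rim -1 70 1.7 -0.0137
```

View pics/s23.png

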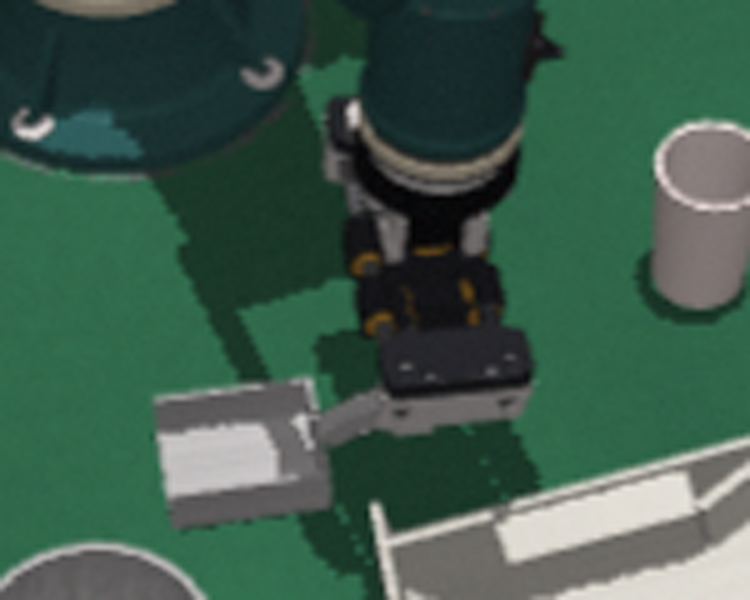

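Call:
step_arm(
  commands=[
    {"xyz": [0, 0, -0.0008], "twist": [0, 0, 0]},
    {"xyz": [0, 0, -0.0015], "twist": [0, 0, 0]},
    {"xyz": [0, 0, -0.0015], "twist": [0, 0, 0]},
  ],
)

```text
time: 30.0
tool_pos: [0.3228, 0.0656, 0.0331]
ee_rot: [-1.623, -0.001, -0.135]
wrist_force: [-1.4, 3.0, 5.3]
width: 0.0117
```

Call:
step_arm(
  commands=[
    {"xyz": [0, 0, 0.0005], "twist": [0, 0, 0]},
    {"xyz": [0, 0, 0.0005], "twist": [0, 0, 0]},
    {"xyz": [0, 0, 0.0005], "twist": [0, 0, 0]},
    {"xyz": [0, 0, 0.0005], "twist": [0, 0, 0]},
    {"xyz": [0, 0, 0.0005], "twist": [0, 0, 0]},
  ],
  fingers=140,
)

```text
time: 30.42
tool_pos: [0.3221, 0.0652, 0.0324]
ee_rot: [-1.624, 0.0, -0.136]
wrist_force: [-0.4, 0.0, 0.2]
width: 0.0405
```

Call:
step_arm(
  commands=[
    {"xyz": [0, 0, 0.01], "twist": [0, 0, 0]},
    {"xyz": [0, 0, 0.03], "twist": [0, 0, 0]},
    {"xyz": [0, 0, 0.06], "twist": [0, 0, 0]},
    {"xyz": [0, 0, 0.1], "twist": [0, 0, 0]},
    {"xyz": [0, 0, 0.14], "twist": [0, 0, 0]},
    {"xyz": [0, 0.02, 0.17], "twist": [0, 0, 0]},
    {"xyz": [0, 0.05, 0.18], "twist": [0, 0, 0]},
    {"xyz": [0, 0.08, 0.18], "twist": [0, 0, 0]},
    {"xyz": [0, 0.1, 0.18], "twist": [0, 0, 0]},
    {"xyz": [0, 0.1, 0.18], "twist": [0, 0, 0]},
  ],
)

```text
time: 31.25
tool_pos: [0.3222, 0.1679, 0.2136]
ee_rot: [-1.622, -0.001, -0.131]
wrist_force: [-0.4, -1.2, -0.6]
width: 0.0424
```

```bash
python3 snap.py scene:24 top:24
python3 - <<'E'
from h import *
O=np.array([.495,.2066]); a=np.radians(82.2); xs=np.array([np.cos(a),np.sin(a)]);ys=np.array([-xs[1],xs[0]])
for n in ['top4','top24','scene0','scene4','scene24']:
    z=load(n); C=cloud(z); X,Y,Z=C[...,0],C[...,1],C[...,2]
    m=(X>.35)&(X<.5)&(Y>-.2)&(Y<-.04)&(Z>.052)&(Z<.068); print(n,'bowl',cv2.minEnclosingCircle(C[m][:,:2].astype(np.float32)))
    sx=(C[...,:2]-O)@xs;sy=(C[...,:2]-O)@ys
    m=(sx>.1)&(sx<.18)&(abs(sy)<.09)&(Z>.118)&(Z<.134); print('  bar/posts',np.median(sx[m]),np.median(Z[m]),m.sum())
    m=(abs(sx-.06)<.005)&(abs(sy)<.05); print('  pan floor z at x60',np.median(Z[m]))
    hsv=cv2.cvtColor(z['p'],cv2.COLOR_RGB2HSV)
    if '24' in n:
        m=(hsv[...,1]<70)&(X>.27)&(X<.35)&(Y>-.07)&(Y<.03)&(Z<.05)
        print('  scoop bowl',m.sum(),cv2.minAreaRect(C[m][:,:2].astype(np.float32)))
        f=m&(Z<.008); Q=C[f]; A=np.c_[Q[:,:2]-Q[:,:2].mean(0),np.ones(len(Q))]; k=np.linalg.lstsq(A,Q[:,2],rcond=None)[0]; print('  floor',len(Q),k)
E
python3 -c "
import cv2,numpy as np
im=cv2.imread('pics/scene24.png');a=cv2.resize(im[100:290,210:410],None,fx=4,fy=3.1,interpolation=2)
cv2.imwrite('pics/s24.png',a)"
```

```text
31.25 [0.3222 0.1679 0.2136] [-92.9474  -0.0515  -7.498 ] 0.04240532119119428 [-0.3606 -1.1758 -0.6434] [ 0.3674 -0.3173  1.7352 -0.0463  1.7473  0.4907]
top4 bowl ((0.42894792556762695, -0.12259736657142639), 0.05797305703163147)
  bar/posts 0.1383495586780387 0.1239935104268819 556
  pan floor z at x60 0.5550697591265853
top24 bowl ((0.42904406785964966, -0.1225854679942131), 0.05786062404513359)
  bar/posts 0.1375813090244981 0.1238924100351716 930
  pan floor z at x60 0.06931432325759367
  scoop bowl 1375 ((0.30815839767456055, -0.014766991138458252), (0.09020773321390152, 0.06848885118961334), 82.3227767944336)
  floor 1136 [ 0.00362686 -0.00037921  0.00042422]
scene0 bowl ((0.43044665455818176, -0.12276138365268707), 0.06060624122619629)
  bar/posts 0.13082663012922824 0.12346043364834153 109
  pan floor z at x60 0.027407119866407616
scene4 bowl ((0.42940598726272583, -0.12184469401836395), 0.05995868146419525)
  bar/posts 0.1382775920702421 0.12365663394707253 576
  pan floor z at x60 0.5348020117455887
scene24 bowl ((0.43034347891807556, -0.1203148365020752), 0.0598587691783905)
  bar/posts 0.1382047735055778 0.12392428858368763 583
  pan floor z at x60 0.06927474672310777
  scoop bowl 882 ((0.31501898169517517, -0.016491055488586426), (0.09485777467489243, 0.07776980847120285), 83.9715347290039)
  floor 477 [ 0.02400291 -0.00066056  0.00170076]
```

View pics/s24.png

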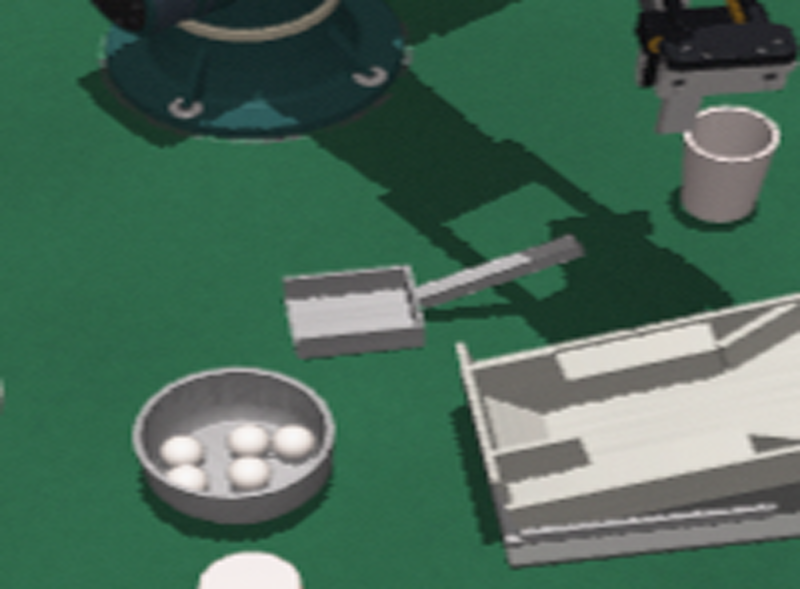

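View pics/scene24.png

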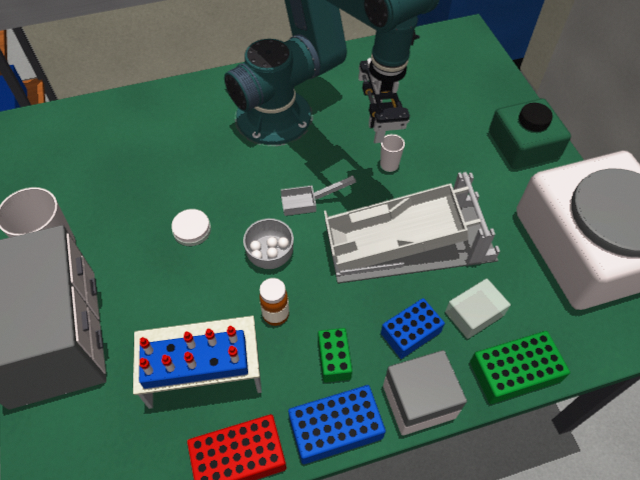

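View pics/top24.png

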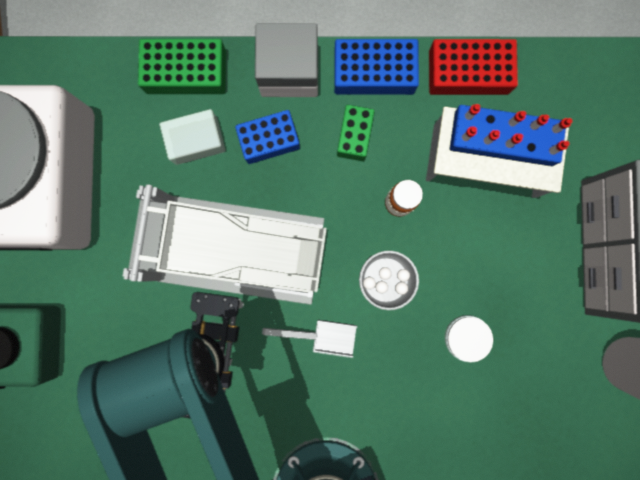

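```bash
python3 -c "
from bench import robot
print(robot.get_obs()['qvel'].round(3)); print(robot.close_job())"
```

```text
[-0.034 -0.011  0.018 -0.004 -0.001  0.001]
the job is handed in; nothing more can be done
None
```

The job is done and handed in at about 31 s of the 72 s allowed.

I lifted the pan by its bar and set the bar in the upper notches. Then I drew the scoop out by its bowl, regripped it by the handle, and took all five balls in one scoop. I tipped them into the steel bowl and laid the scoop on the bench.

**Last checks (top and scene cameras):**
- **Balls:** all five are in the steel bowl.
- **Bowl:** its centre had moved about 0.1 mm in the top view. The scene camera differed by about 2 mm between its own pictures, which I put down to depth noise.
- **Pan:** still propped, with the bar between the upper notch lips.
- **Scoop:** flat on the bench with its open side up, floor within about 1.5 degrees of level.
- **Gripper:** clear of everything, and the bystanders look unmoved.

**What didn't go quite to plan:** the loaded scoop slipped about 3 degrees in the fingers, and I allowed for that when pouring and laying it down. The arm was still settling very slightly (joint speeds up to 0.034 rad/s) when I handed in.

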